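Put the lead-loaded dollies away in the bench rack

ROBOT

A 6-joint arm with a two-finger parallel gripper is mounted at the origin on the work surface. World frame = base frame: x ahead of the robot, y to its left, z up, the work surface at z = 0. Lengths are in mm, angles in rad, forces in N, time in s.
With the tool pointing down it reaches from about 350 to 875 mm from the base axis. Payload 4.2 kg.
Tool frame: the origin (TCP) lies midway between the tips of the shut fingers; the grasp point (between the pads) lies 19 mm behind it; y points along the fingers, x is the direction in which the jaws open and shut, and the axes are right-handed (so a half turn about y gives the same grasp; the last joint's range is limited). The gripper opens to 85 mm and grips with 20 to 120 N. Pads are 22 mm wide; open, the fingers measure 114 mm over their backs; the gripper's body (76 mm by 85 mm) begins 54 mm behind the grasp point. The pads swing forward as they close: fully open they stand 13 mm farther back than shut.
Start: joints at [1.48, 0.385, 0.008, 0, -1.194, -0.259], TCP at [214.161, 587.141, 231.312] pointing down, gripper open.
Joint ranges: [-3.14, 3.14], [-1.21, 2.06], [-1.07, 1.41], [-3.16, 2.05], [-2.99, -0.16], [-3.1, 3.1]. Speed limits (rad/s): [2.79, 2.79, 3.14, 3.14, 3.14, 3.14].

INTERFACE

Orientations are given as a unit quaternion [x, y, z, w].
In Python, from bench import read_state, get_image, job_done gives the robot as it stands.
- The arm moves only by the tool play_rows, never from a script. Its argument "series" is a list of rows, each a list of 7 numbers: the shift along the tool's x, y, z in m, then the turn, a rotation vector about the tool's x, y, z in rad, then the finger opening in m, from 0 to 0.0854. In form: [[x, y, z, wx, wy, wz, claw], ...]. A call has 1 to 10 rows; each row shifts and turns the pose as measured when the row begins, along the tool's axes as they then stand; what a row does not reach is not made up. A row lasts 1/10 s, in which the tool goes at most 50 mm and 8.59 degrees, less where a joint would pass 70% of its speed; a pose out of reach is approached as far as the arm can. A call with a gripper value outside its range is refused whole. The fingers move at their own pace and stop on an object; the grip force is fixed at half the most. Time passes only in rows, so rows that do not move let the fingers close. It gives the time, the measured TCP pose, the force and the opening at its end, in the units of the state.
- read_state(): the state, without advancing time (a new reading comes with each control period).
- get_image(name): name is "scene" or "top" or "wrist"; returns a dict with "color" (400x640x3 uint8, red, green, blue), "intrinsics" (3x3 intrinsics, pixels), "D" ([k1, k2, p1, p2, k3] as OpenCV has them; the pictures are not rectified), "origin" and "orientation" of the camera in the world. Camera axes: x right, y down, z forward; pixel columns grow to the right and rows downward; lengths in mm; the calibration is good to about 2 mm. A picture is of the moment at which its call begins. There is no depth.
- job_done(): hands the job in, once; it reports no verdict.
The state is a dict: "clock": time; "joints": joint angles; "joint_vel": joint speeds; "joint_efforts": joint torques, N m; "position": TCP position; "ee_rot": TCP orientation; "contact_force": force on the tool from outside, world axes, zero at the start; "wrist_torque": the same for the moment, N m; "gripper_width": finger opening in mm.
Only numpy, scipy, OpenCV 4.12 (cv2) and the standard library are available. Lean on these libraries where they do the work, as an engineer would, in place of code of your own. Each camera call takes 0.05 s, during which the arm holds its last target. There are 200 camera calls.

TASK

Every octagonal wooden dolly lying on the bench has lead cast into one end, but both ends look alike: lift each one, feel by its balance in the grip which end is the heavy one, and stand it upright on that end in the low steel dolly rack, where it stays standing by itself. When all of them stand there, swing the rack's keeper bar shut along its open side until it clicks into its detent, and leave the other tools where they are.

Things in the scene. Friction and masses are not known exactly. Their poses are not given: they have to be found in the camera images.
- rack: the dolly rack, fixed to the bench: a low dark steel tray, plate 330 x 142 mm, 10 mm thick, its top is the shelf. Origin under its centre, on the bench; x along its length, y across it towards the keeper, z up. Low lips, their tops 22 mm above the bench, run along the back (y -68 mm) and both ends (x -162 and 162); the +y side is open until the keeper bar is shut. A detent block (18 x 26 mm, 26 mm high) is at x 149, y 62
- rack_shelf (a point): middle of the shelf's upper face, 10 mm above the bench, axes as the rack's. The dollies stand in a row along x between back lip and keeper, within 110 mm of this point along x and 25 mm along y; four fit about 58 mm apart, in any order
- keeper (a joint): keeper bar's angle in rad: 0 is shut, parallel to the back lip, in the detent; up to 1.5 as it swings out level from the rack, counter-clockwise seen from above. Light friction, it stays where it is left. In the last 0.05 rad its nose must be pushed past a spring plunger (about 5 N at the handle), which then holds it; dead stop at 0
- keeper_hinge (a point): the keeper's upright hinge axis, at the middle height of the bar, 16 mm above the bench, at x -140, y 58 mm on the rack
- keeper_handle (a point): upper part of the keeper's upright handle, a black pin 14 mm in diameter that stands on the bar 225 mm from the hinge and reaches from 22 to 80 mm above the bench; this point is 60 mm above the bench. The bar is 8 mm thick, 12 mm tall (10 to 22 mm above the bench) and reaches 271 mm from the hinge
- dolly1_mid (a point): middle of a dolly: a straight octagonal wooden bar 120 mm long, 40 mm across its flats, a crowned (gently domed) face at each end; lying on a flat, its middle is 20 mm above the bench. x along its length. 0.38 kg, the centre of mass 25 mm from the middle towards the loaded end, which may be either and cannot be seen. Three or four dollies are there; None if absent
- dolly2_mid (a point): middle of a dolly like dolly1. A dolly stands by itself on the crowned face of its heavy end only, and rocks upright when let go within about 10 degrees of upright; on its light end it topples over. Standing on the shelf its middle is 70 mm above the bench
- dolly3_mid (a point): middle of a dolly like dolly1. The flats are smooth lacquer: pinched lightly at the middle (about 5 N) a dolly tips in the grip, heavy end down, when lifted; pinched at about 8 N near its light end it swings down towards hanging; under about 4 N it slips out, at 20 N and more it is held fast
- dolly4_mid (a point): middle of a dolly like dolly1
- heel_dolly: bystander, to be left where it is: small steel heel dolly, 44 x 28 x 32 mm; origin under its middle
- hammer: bystander, to be left where it is: yellow-handled red panel hammer, 250 mm long; origin under its middle

How it is judged:
By the outcome, as a careful person would: the job done as asked, in the order asked, and still so for the second after the job is handed in, with the robot touching nothing.
Of dolly1, dolly2, dolly3, dolly4 only 3 to 4 are there at a start; the rules pass over those that are not, and their reading is None.
At some moment in a run one of dolly1, dolly2, dolly3, dolly4 may be knocked a few centimetres aside while the robot is not near it.
Once in a run the grip may slacken for a moment while it holds something.
It also fails if it takes over 210 s, if anything falls off the work surface, if the arm or the gripper's body presses on something with over 40 N, if the wrist force passes 120 N, or if a joint passes its speed limit or range.

## Working session

There is one attempt and no reset: what is moved stays moved. The work goes in short steps, Python scripts to look and compute and a tool call to move; the robot and the scene stay as the last step left them, time stands still between calls to the robot, and variables do not carry over. Pictures are saved under pics/ and viewed, about 12 in all and at most 16, crops included, and the job is handed in when it is done.

Besides the shell and the picture viewer there is one more tool, called after ">>>" as name(argument=value, ...) on one line, values as JSON. play_rows: Moves the arm, as the interface text tells. Its arguments: {"type":"object","properties":{"series":{"type":"array","items":{"type":"array","items":{"type":"number"}}}},"required":["series"]}

```bash
ls; mkdir -p pics; cat > h.py <<'E'
import numpy as np, cv2
from scipy.spatial.transform import Rotation as R
from bench import read_state, get_image, job_done
def ray(im,uv):
    p=cv2.undistortPoints(np.array([[uv]],float),np.array(im["intrinsics"]),np.array(im["D"]))[0,0]
    d=R.from_quat(im["orientation"]).apply([p[0],p[1],1.]) if np.size(im["orientation"])==4 else np.array(im["orientation"])@[p[0],p[1],1.]
    return np.array(im["origin"],float),d
def onz(im,uv,z):
    o,d=ray(im,uv); return o+d*(z-o[2])/d[2]
def save(im,n): cv2.imwrite(f"pics/{n}.png",im["color"][:,:,::-1])
E
python3 - <<'E'
from h import *
s=read_state(); print(s)
for n in("top","scene"):
    im=get_image(n); save(im,n+"0"); print(n,im["origin"],im["orientation"],im["intrinsics"])
    np.save(f"{n}0.npy",im,allow_pickle=True)
E
```

```text
pics
{'clock': 0.0, 'joints': array([ 1.47961790e+00,  3.85562415e-01,  6.61260354e-03, -4.57916732e-04,
       -1.19403407e+00, -2.58566817e-01]), 'joint_vel': array([ 0.0008955 , -0.00015018, -0.00144768, -0.0011423 ,  0.00016365,
       -0.00025138]), 'joint_efforts': array([ 1.66938480e-04, -3.92296600e+01,  1.88400990e+01,  4.18633282e+00,
       -4.71272549e-03, -1.33527216e-07]), 'position': array([213.9730707 , 586.59825997, 230.21899148]), 'ee_rot': array([ 0.40594799, -0.57890603,  0.57989314, -0.40471963]), 'contact_force': array([-0.06895674, -0.42230493,  0.07884265]), 'wrist_torque': array([ 0.01591479, -0.02338366, -0.00508884]), 'gripper_width': 85.46399404670902}
top [ 258.71616139  -55.57592539 1050.83731971] [ 0.71734819 -0.68701232  0.07793246 -0.08574489] [[501.62749351   0.         322.14021085]
 [  0.         501.62749351 198.09546666]
 [  0.           0.           1.        ]]
scene [805.54666649 367.99019557 638.06519646] [ 0.29882408  0.87994046 -0.35280844 -0.1092482 ] [[406.12384912   0.         317.09021705]
 [  0.         406.12384912 201.30663615]
 [  0.           0.           1.        ]]
```

View pics/top0.png

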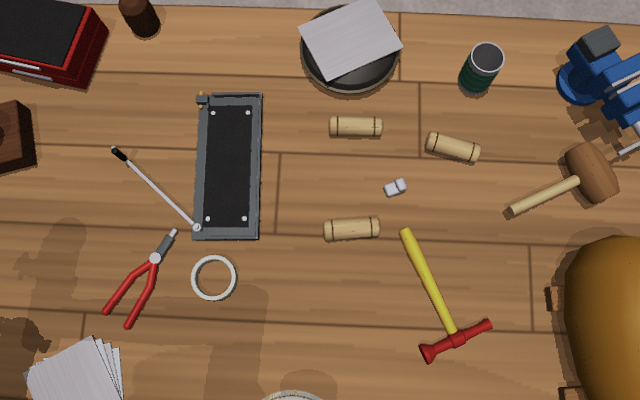

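View pics/scene0.png

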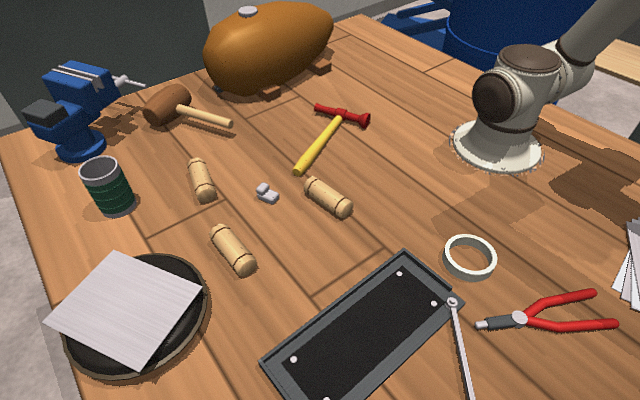

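The top view shows three dollies at (356,127), (453,147) and (352,229). The rack's corners run about (204,95) to (259,240), the hinge is at (197,227) and the handle at (118,154). The scene view agrees.

```bash
cat >> h.py <<'E'
def dollies(im,boxes,z=20,nm=None):
    c=im["color"]; hsv=cv2.cvtColor(c,cv2.COLOR_RGB2HSV); out=[]
    for (u,v) in boxes:
        m=((hsv[:,:,2]>165)&(hsv[:,:,1]>50)&(hsv[:,:,1]<150)).astype(np.uint8)
        m=cv2.morphologyEx(m,cv2.MORPH_CLOSE,np.ones((5,5)))
        w=np.zeros_like(m); w[max(0,v-45):v+45,max(0,u-45):u+45]=1
        n,l,s,ce=cv2.connectedComponentsWithStats(m*w)
        k=1+np.argmax(s[1:,4]); P=np.argwhere(l==k)[:,::-1].astype(np.float32)
        r=cv2.minAreaRect(P); b=cv2.boxPoints(r)
        W=np.array([onz(im,p,z)[:2] for p in b])
        e=[W[1]-W[0],W[2]-W[1]]; L=[np.linalg.norm(x) for x in e]; k=int(L[1]>L[0])
        out.append((W.mean(0).round(1),round(float(np.degrees(np.arctan2(e[k][1],e[k][0])))%180,1),np.round(L,0)))
    return out
E
python3 - <<'E'
from h import *
t=np.load("top0.npy",allow_pickle=True).item(); s=np.load("scene0.npy",allow_pickle=True).item()
for d in dollies(t,[(356,127),(453,147),(352,229)],28):print("top",d)
for d in dollies(s,[(233,250),(202,181),(327,198)],28):print("scene",d)
for n,uv,z in [("c++",(204,95),10),("c+-",(262,93),22),("c--",(259,240),22),("c-+",(193,240),10),("hinge",(197,227),22),("handle",(116,150),80),("heel",(396,187),32),("bolt1",(214,113),10),("bolt2",(248,113),10),("bolt3",(207,219),10),("bolt4",(245,219),10),("hamA",(406,232),15),("hamB",(457,340),15),("tin",(486,50),90),("pan",(350,50),20)]: print(n,onz(t,uv,z).round(0))
for n,uv,z in [("hinge",(452,302),22),("bolt",(400,274),10),("bolt",(434,303),10),("bolt",(294,359),10),("bolt",(326,399),10)]: print("s",n,onz(s,uv,z).round(0))
st=read_state();print(R.from_quat(st["ee_rot"]).as_matrix().round(2))
im=get_image("wrist");save(im,"w0");print(im["origin"],R.from_quat(im["orientation"]).as_matrix().round(2))
E
```

```text
top (array([ 669., -105.]), 90.0, array([ 30., 110.]))
top (array([ 629.4, -317.9]), 72.9, array([ 32., 113.]))
top (array([ 441.2, -102.1]), 95.2, array([110.,  29.]))
scene (array([ 661.2, -105.6]), 56.8, array([184., 207.]))
scene (array([ 621.3, -317.6]), 59.7, array([218., 286.]))
scene (array([ 437.3, -105.6]), 47.7, array([207., 260.]))
c++ [732. 239.  10.]
c+- [736. 106.  22.]
c-- [407.  88.  22.]
c-+ [402. 229.  10.]
hinge [428. 220.  22.]
handle [572. 390.  80.]
heel [ 530. -193.   32.]
bolt1 [689. 212.  10.]
bolt2 [692. 135.  10.]
bolt3 [448. 204.  10.]
bolt4 [452. 123.  10.]
hamA [ 438. -217.   15.]
hamB [ 223. -321.   15.]
tin [ 826. -376.   90.]
pan [852. -87.  20.]
s hinge [426. 221.  22.]
s bolt [448. 125.  10.]
s bolt [444. 201.  10.]
s bolt [689. 135.  10.]
s bolt [685. 210.  10.]
[[-0.34 -0.    0.94]
 [-0.94 -0.   -0.34]
 [ 0.   -1.    0.  ]]
[282.400245   561.73055119 373.55580154] [[-0.34 -0.9  -0.27]
 [-0.94  0.33  0.1 ]
 [ 0.    0.29 -0.96]]
```

```bash
cat >> h.py <<'E'
def down(yaw): # tool y down, tool z at world yaw (deg)
    a=np.radians(yaw); z=np.array([np.cos(a),np.sin(a),0]); y=np.array([0,0,-1.]); return np.c_[np.cross(y,z),y,z]
def plan(pos,Rt,n=None,st=None,frm=None):
    if frm is None:
        s=read_state(); p0=np.array(s["position"]); R0=R.from_quat(s["ee_rot"]).as_matrix()
    else: p0,R0=frm
    d=R0.T@(np.array(pos,float)-p0)/1000; w=R.from_matrix(R0.T@Rt).as_rotvec()
    if n is None: n=int(max(np.ceil(np.linalg.norm(d)/.045),np.ceil(np.linalg.norm(w)/.14),1))
    r=R.from_rotvec(w/n); S=sum((r**k).as_matrix() for k in range(n)); p=np.linalg.solve(S,d)
    print(n,"x",p.round(4).tolist(),(w/n).round(3).tolist()); return np.array(pos,float),Rt
def slot(s,dy=0): 
    a=np.radians(2.4); return np.array([570+s*np.cos(a)-dy*np.sin(a),168.5+s*np.sin(a)+dy*np.cos(a)])
def show():
    s=read_state(); print(round(s["clock"],2),s["position"].round(1),"F",s["contact_force"].round(2),"M",s["wrist_torque"].round(3),"w",round(s["gripper_width"],1),"j",s["joints"].round(2))
E
python3 - <<'E'
from h import *
a=plan([441,-102,150],down(-85))
plan([441,-102,150],down(-85),20)
E
```

```text
17 x [0.0162, 0.0048, 0.042] [-0.0, 0.067, 0.0]
20 x [0.0136, 0.004, 0.0358] [-0.0, 0.057, 0.0]
```

>>> play_rows(series=[[0.0136, 0.003, 0.0358, 0, 0.057, 0, 0.0854], [0.0136, 0.003, 0.0358, 0, 0.057, 0, 0.0854], [0.0136, 0.003, 0.0358, 0, 0.057, 0, 0.0854], [0.0136, 0.003, 0.0358, 0, 0.057, 0, 0.0854], [0.0136, 0.003, 0.0358, 0, 0.057, 0, 0.0854], [0.0136, 0.003, 0.0358, 0, 0.057, 0, 0.0854], [0.0136, 0.003, 0.0358, 0, 0.057, 0, 0.0854], [0.0136, 0.003, 0.0358, 0, 0.057, 0, 0.0854], [0.0136, 0.003, 0.0358, 0, 0.057, 0, 0.0854], [0.0136, 0.003, 0.0358, 0, 0.057, 0, 0.0854]])

```text
clock: 1.15
position: [429.8, 265.4, 196.1]
ee_rot: [0.223, -0.67, 0.673, -0.219]
contact_force: [0.2, 0.1, 0.4]
gripper_width: 85.5
```

>>> play_rows(series=[[0.0136, 0.003, 0.0358, 0, 0.057, 0, 0.0854], [0.0136, 0.003, 0.0358, 0, 0.057, 0, 0.0854], [0.0136, 0.003, 0.0358, 0, 0.057, 0, 0.0854], [0.0136, 0.003, 0.0358, 0, 0.057, 0, 0.0854], [0.0136, 0.003, 0.0358, 0, 0.057, 0, 0.0854], [0.0136, 0.003, 0.0358, 0, 0.057, 0, 0.0854], [0.0136, 0.003, 0.0358, 0, 0.057, 0, 0.0854], [0.0136, 0.003, 0.0358, 0, 0.057, 0, 0.0854], [0.0136, 0.003, 0.0358, 0, 0.057, 0, 0.0854], [0.0136, 0.003, 0.0358, 0, 0.057, 0, 0.0854]])

```text
clock: 2.15
position: [430.9, -128.0, 166.2]
ee_rot: [0.016, -0.705, 0.709, -0.014]
contact_force: [0.4, -0.9, -0.7]
gripper_width: 85.5
```

```bash
python3 - <<'E'
from h import *
show(); plan([441,-102,150],down(-85)); im=get_image("wrist"); save(im,"w1"); np.save("w1.npy",im)
E
```

```text
2.15 [ 430.9 -128.   166.2] F [ 0.43 -0.92 -0.69] M [-0.027 -0.056 -0.021] w 85.5 j [ 0.08  0.15 -0.5   0.01 -0.92 -0.04]
1 x [-0.0113, 0.016, -0.0256] [-0.006, -0.045, 0.004]
```

View pics/w1.png

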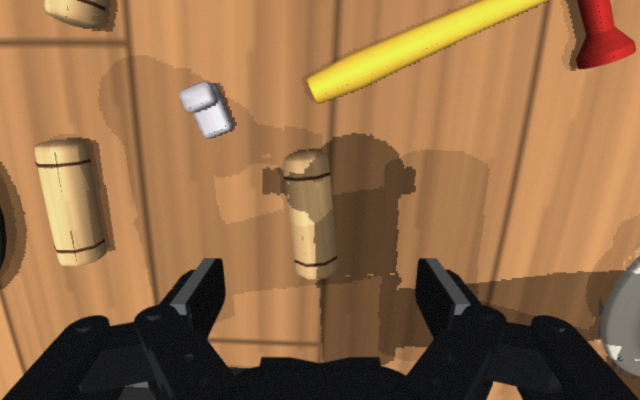

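The wrist view shows the near dolly, with ends at about (306,150) and (317,278), plus the second dolly at the left. It matches the top view.

```bash
python3 - <<'E'
from h import *
im=np.load("w1.npy",allow_pickle=True).item()
for uv in [(291,215),(332,213),(306,150),(317,278),(312,213)]: print(onz(im,uv,24).round(1))
show(); plan([440,-101,60],down(-85))
E
```

```text
[ 455.1 -102.7   24. ]
[ 417.6 -106.1   24. ]
[ 443.1 -162.7   24. ]
[428.8 -38.8  24. ]
[ 435.9 -105.4   24. ]
2.2 [ 428.2 -131.2  165.3] F [-0.49 -3.31 -1.3 ] M [-0.354  0.182 -0.03 ] w 85.4 j [ 0.07  0.15 -0.5   0.01 -0.92 -0.04]
3 x [-0.0046, 0.0351, -0.01] [-0.002, -0.017, 0.002]
```

```bash
python3 - <<'E'
from h import *
plan([437,-102,40],down(-83.5),5)
E
```

```text
5 x [-0.0023, 0.025, -0.0058] [-0.001, -0.015, 0.001]
```

>>> play_rows(series=[[-0.0023, 0.025, -0.0058, 0, -0.015, 0, 0.0854], [-0.0023, 0.025, -0.0058, 0, -0.015, 0, 0.0854], [-0.0023, 0.025, -0.0058, 0, -0.015, 0, 0.0854], [-0.0023, 0.025, -0.0058, 0, -0.015, 0, 0.0854], [-0.0023, 0.025, -0.0058, 0, -0.015, 0, 0.0854], [0, 0, 0, 0, 0, 0, 0.0854], [0, 0, 0, 0, 0, 0, 0.0854]])

```text
clock: 2.9
position: [437.4, -105.3, 37.4]
ee_rot: [0.039, -0.704, 0.709, -0.036]
contact_force: [1.1, 0.0, 0.1]
gripper_width: 85.3
```

```bash
python3 - <<'E'
from h import *
show(); plan([437,-102,1],down(-83.5),2)
E
```

```text
2.9 [ 437.4 -105.3   37.4] F [1.1  0.02 0.07] M [-0.076  0.025 -0.03 ] w 85.3 j [ 0.13  0.35 -0.66  0.01 -0.57 -0.04]
2 x [-0.0, 0.0182, -0.0018] [-0.003, -0.004, 0.002]
```

>>> play_rows(series=[[0, 0.012, -0.0018, 0, 0, 0, 0.0854], [0, 0.012, -0.0018, 0, 0, 0, 0.0854], [0, 0.01, 0, 0, 0, 0, 0.0854], [0, 0, 0, 0, 0, 0, 0.0854], [0, 0, 0, 0, 0, 0, 0.0854], [0, 0, 0, 0, 0, 0, 0.0854]])

```text
clock: 3.5
position: [441.8, -102.3, 8.4]
ee_rot: [0.034, -0.704, 0.708, -0.04]
contact_force: [-0.3, -1.1, -0.3]
gripper_width: 85.7
```

```bash
python3 - <<'E'
from h import *
show()
E
```

```text
3.5 [ 441.8 -102.3    8.4] F [-0.35 -1.11 -0.32] M [ 0.016  0.004 -0.021] w 85.7 j [ 0.14  0.41 -0.68  0.02 -0.47 -0.05]
```

>>> play_rows(series=[[0, 0, 0, 0, 0, 0, 0.03], [0, 0, 0, 0, 0, 0, 0.03], [0, 0, 0, 0, 0, 0, 0.03], [0, 0, 0, 0, 0, 0, 0.03], [0, 0, 0, 0, 0, 0, 0.03], [0, 0, 0, 0, 0, 0, 0.03], [0, 0, 0, 0, 0, 0, 0.03], [0, 0, 0, 0, 0, 0, 0.03]])

```text
clock: 4.3
position: [441.6, -102.6, 10.0]
ee_rot: [0.034, -0.704, 0.709, -0.04]
contact_force: [-0.7, -0.2, 1.5]
gripper_width: 38.8
```

```bash
python3 - <<'E'
from h import *
show()
E
```

```text
4.3 [ 441.6 -102.6   10. ] F [-0.71 -0.24  1.45] M [0.003 0.193 0.046] w 38.8 j [ 0.14  0.4  -0.68  0.02 -0.48 -0.05]
```

>>> play_rows(series=[[0, -0.015, 0, 0, 0, 0, 0.03], [0, -0.025, 0, 0, 0, 0, 0.03], [0, -0.025, 0, 0, 0, 0, 0.03], [0, -0.015, 0, 0, 0, 0, 0.03], [0, 0, 0, 0, 0, 0, 0.03], [0, 0, 0, 0, 0, 0, 0.03], [0, 0, 0, 0, 0, 0, 0.03], [0, 0, 0, 0, 0, 0, 0.03]])

```text
clock: 5.1
position: [435.0, -101.9, 85.8]
ee_rot: [0.038, -0.704, 0.708, -0.034]
contact_force: [-0.5, 0.4, -4.1]
gripper_width: 38.7
```

```bash
python3 - <<'E'
from h import *
show(); im=get_image("wrist"); save(im,"w2"); show(); im=get_image("wrist"); show(); im=get_image("wrist"); show(); 
E
```

```text
5.1 [ 435.  -101.9   85.8] F [-0.5   0.35 -4.09] M [-0.081 -0.002  0.031] w 38.7 j [ 0.14  0.26 -0.61  0.01 -0.7  -0.04]
5.15 [ 434.9 -102.    85.8] F [ 0.18 -0.17 -3.29] M [-0.095  0.004  0.004] w 38.4 j [ 0.14  0.26 -0.61  0.01 -0.7  -0.04]
5.2 [ 435.1 -102.    86. ] F [ 0.69  0.07 -3.52] M [-0.072 -0.087  0.003] w 38.8 j [ 0.14  0.26 -0.61  0.01 -0.7  -0.04]
5.25 [ 435.4 -101.9   86.2] F [ 0.47 -0.31 -3.41] M [-0.083 -0.018 -0.014] w 38.7 j [ 0.14  0.26 -0.61  0.01 -0.7  -0.04]
```

View pics/w2.png

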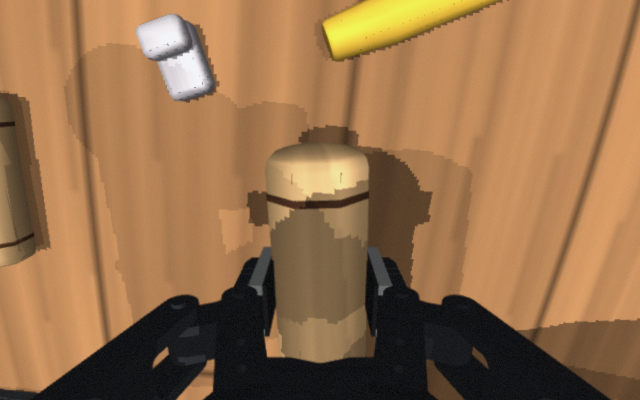

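Weight is 3.5 N and Mx is about -0.083 Nm, so the centre of mass is about 24 mm towards +y and the +y end is heavy. I'll set it down and regrasp 30 mm towards the light end.

>>> play_rows(series=[[0, 0.02, 0, 0, 0, 0, 0.03], [0, 0.02, 0, 0, 0, 0, 0.03], [0, 0.02, 0, 0, 0, 0, 0.03], [0, 0.012, 0, 0, 0, 0, 0.03], [0, 0, 0, 0, 0, 0, 0.03], [0, 0, 0, 0, 0, 0, 0.03]])

```text
clock: 5.85
position: [437.2, -102.4, 11.6]
ee_rot: [0.037, -0.704, 0.708, -0.035]
contact_force: [-0.9, -0.3, -2.8]
gripper_width: 38.8
```

>>> play_rows(series=[[0, 0, 0, 0, 0, 0, 0.07], [0, 0, 0, 0, 0, 0, 0.07], [0, 0, 0, 0, 0, 0, 0.07], [0, 0, 0, 0, 0, 0, 0.07], [0, 0, 0, 0, 0, 0, 0.07], [0, 0.002, 0.015, 0, 0, 0, 0.07], [0, 0.002, 0.015, 0, 0, 0, 0.07], [0, 0, 0, 0, 0, 0, 0.07]])

```text
clock: 6.65
position: [445.7, -132.2, 12.8]
ee_rot: [0.034, -0.704, 0.708, -0.041]
contact_force: [-0.1, 1.0, -0.4]
gripper_width: 69.8
```

```bash
python3 - <<'E'
from h import *
show()
E
```

```text
6.65 [ 445.7 -132.2   12.8] F [-0.06  1.04 -0.39] M [0.016 0.064 0.006] w 69.8 j [ 0.07  0.41 -0.65  0.01 -0.5   0.03]
```

>>> play_rows(series=[[0, 0.004, 0, 0, 0, 0, 0.07], [0, 0, 0, 0, 0, 0, 0.03], [0, 0, 0, 0, 0, 0, 0.03], [0, 0, 0, 0, 0, 0, 0.03], [0, 0, 0, 0, 0, 0, 0.03], [0, 0, 0, 0, 0, 0, 0.03], [0, 0, 0, 0, 0, 0, 0.03], [0, -0.015, 0, 0, 0, 0, 0.03], [0, -0.025, 0, 0, 0, 0, 0.03], [0, -0.025, 0, 0, 0, 0, 0.03]])

```text
clock: 7.65
position: [439.7, -130.4, 70.6]
ee_rot: [0.039, -0.704, 0.708, -0.036]
contact_force: [0.7, -0.5, -3.4]
gripper_width: 39.4
```

```bash
python3 - <<'E'
from h import *
show()
p=np.array([500,-20,300.])
Rt=np.c_[[-1,0,0],[0,1,0],[0,0,-1]]
s=read_state()
a=plan(p,R.from_quat(s["ee_rot"]).as_matrix()); plan(p,Rt,frm=a,n=14)
E
```

```text
7.65 [ 439.7 -130.4   70.6] F [ 0.75 -0.54 -3.41] M [-0.176 -0.151  0.025] w 39.4 j [ 0.07  0.3  -0.6   0.01 -0.67  0.03]
6 x [-0.0117, -0.0384, -0.0171] [0.0, 0.0, 0.0]
14 x [0.0, 0.0, 0.0] [-0.112, 0.006, 0.006]
```

>>> play_rows(series=[[-0.0117, -0.0384, -0.0171, 0, 0, 0, 0.03], [-0.0117, -0.0384, -0.0171, 0, 0, 0, 0.03], [-0.0117, -0.0384, -0.0171, 0, 0, 0, 0.03], [-0.0117, -0.0384, -0.0171, 0, 0, 0, 0.03], [-0.0117, -0.0384, -0.0171, 0, 0, 0, 0.03], [-0.0117, -0.0384, -0.0171, 0, 0, 0, 0.03], [0, 0, 0, 0, 0, 0, 0.03]])

```text
clock: 8.35
position: [497.1, -14.3, 304.3]
ee_rot: [-0.042, 0.707, -0.706, 0.03]
contact_force: [0.3, 0.6, -3.5]
gripper_width: 39.1
```

>>> play_rows(series=[[0, 0, 0, -0.112, 0.006, 0.006, 0.03], [0, 0, 0, -0.112, 0.006, 0.006, 0.03], [0, 0, 0, -0.112, 0.006, 0.006, 0.03], [0, 0, 0, -0.112, 0.006, 0.006, 0.03], [0, 0, 0, -0.112, 0.006, 0.006, 0.03], [0, 0, 0, -0.112, 0.006, 0.006, 0.03], [0, 0, 0, -0.112, 0.006, 0.006, 0.03]])

```text
clock: 9.05
position: [491.8, -8.3, 295.2]
ee_rot: [-0.027, 0.93, -0.367, 0.006]
contact_force: [-0.3, -0.5, -5.1]
gripper_width: 39.4
```

```bash
python3 - <<'E'
from h import *
show()
plan(np.array([500,-20,300.]),np.c_[[-1,0,0],[0,1,0],[0,0,-1]])
E
```

```text
9.05 [491.8  -8.3 295.2] F [-0.33 -0.46 -5.15] M [-2.425 -0.125  0.025] w 39.4 j [-0.21  0.28  0.05 -0.78 -1.61  0.34]
6 x [-0.0013, -0.0022, 0.0001] [-0.125, 0.002, 0.009]
```

>>> play_rows(series=[[-0.001, -0.002, 0, -0.125, 0.002, 0.009, 0.03], [-0.001, -0.002, 0, -0.125, 0.002, 0.009, 0.03], [-0.001, -0.002, 0, -0.125, 0.002, 0.009, 0.03], [-0.001, -0.002, 0, -0.125, 0.002, 0.009, 0.03], [-0.001, -0.002, 0, -0.125, 0.002, 0.009, 0.03], [-0.001, -0.002, 0, -0.125, 0.002, 0.009, 0.03]])

```text
clock: 9.65
position: [498.0, -22.1, 292.3]
ee_rot: [0.009, 1.0, 0.013, -0.005]
contact_force: [0.5, 1.1, -3.9]
gripper_width: 39.0
```

```bash
python3 - <<'E'
from h import *
show()
s=read_state();print(R.from_quat(s["ee_rot"]).as_matrix().round(2))
E
```

```text
9.65 [498.  -22.1 292.3] F [ 0.5   1.09 -3.91] M [-3.177  0.059  0.018] w 39.0 j [-0.51  0.57  0.03 -1.32 -2.    0.58]
[[-1.    0.02 -0.01]
 [ 0.02  1.    0.03]
 [ 0.01  0.03 -1.  ]]
```

>>> play_rows(series=[[0, 0, 0, 0, 0.14, 0, 0.03], [0, 0, 0, 0, 0.14, 0, 0.03], [0, 0, 0, 0, 0.14, 0, 0.03], [0, 0, 0, 0, 0.14, 0, 0.03], [0, 0, 0, 0, 0.14, 0, 0.03], [0, 0, 0, 0, 0.14, 0, 0.03], [0, 0, 0, 0, 0.14, 0, 0.03], [0, 0, 0, 0, 0.14, 0, 0.03], [0, 0, 0, 0, 0.14, 0, 0.03], [0, 0, 0, 0, 0.14, 0, 0.03]])

```text
clock: 10.65
position: [497.0, -23.5, 267.8]
ee_rot: [0.006, 0.728, 0.026, -0.686]
contact_force: [-0.6, 0.3, -5.2]
gripper_width: 39.2
```

>>> play_rows(series=[[0, 0, 0, 0, 0.14, 0, 0.03], [0, 0, 0, 0, 0.14, 0, 0.03], [0, 0, 0, 0, 0.14, 0, 0.03], [0, 0, 0, 0, 0.14, 0, 0.03], [0, 0, 0, 0, 0.14, 0, 0.03], [0, 0, 0, 0, 0.14, 0, 0.03], [0, 0, 0, 0, 0.14, 0, 0.03], [0, 0, 0, 0, 0.14, 0, 0.03], [0, 0, 0, 0, 0.14, 0, 0.03], [0, 0, 0, 0, 0.14, 0, 0.03]])

```text
clock: 11.65
position: [495.7, -22.4, 248.7]
ee_rot: [0.007, -0.065, -0.033, 0.997]
contact_force: [-0.3, 0.4, -3.8]
gripper_width: 39.1
```

```bash
python3 - <<'E'
from h import *
show(); q=slot(85); print(q)
a=plan([q[0],q[1]+19,200],np.eye(3)); 
save(get_image("scene"),"s1"); save(get_image("wrist"),"w3")
E
python3 -c "
import cv2,numpy as np
a=cv2.imread('pics/s1.png');b=cv2.imread('pics/w3.png');cv2.imwrite('pics/c1.png',cv2.resize(np.vstack([a,b]),(480,600)))"
```

```text
11.65 [495.7 -22.4 248.7] F [-0.32  0.37 -3.84] M [-3.082  0.258 -0.044] w 39.1 j [-0.52  0.62 -0.03 -1.3  -1.94 -2.32]
[654.92544056 172.05943057]
7 x [0.021, 0.0313, -0.0088] [-0.002, 0.019, 0.009]
```

View pics/c1.png

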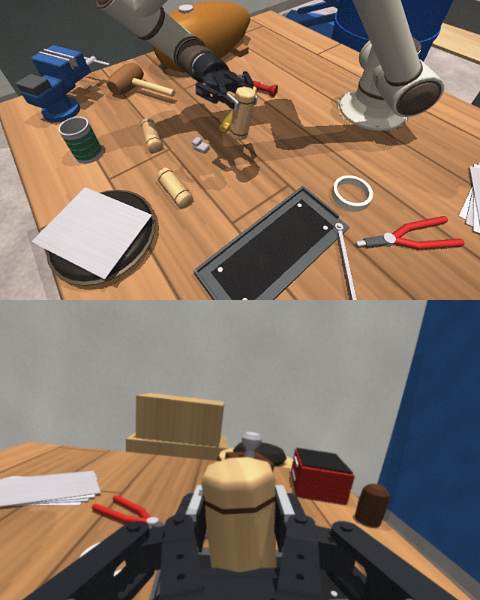

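The dolly is held upright with the grip near its upper, light end. Moving to the far slot.

>>> play_rows(series=[[0.021, 0.0313, -0.006, -0.002, 0.019, 0.009, 0.03], [0.021, 0.0313, -0.006, -0.002, 0.019, 0.009, 0.03], [0.021, 0.0313, -0.006, -0.002, 0.019, 0.009, 0.03], [0.021, 0.0313, -0.006, -0.002, 0.019, 0.009, 0.03], [0.021, 0.0313, -0.006, -0.002, 0.019, 0.009, 0.03], [0.021, 0.0313, -0.006, -0.002, 0.019, 0.009, 0.03], [0.021, 0.0313, -0.006, -0.002, 0.019, 0.009, 0.03], [0, 0, 0, 0, 0, 0, 0.03]])

```text
clock: 12.55
position: [659.9, 196.5, 208.0]
ee_rot: [-0.005, -0.004, -0.007, 1.0]
contact_force: [-1.2, -0.7, -2.9]
gripper_width: 38.8
```

```bash
python3 - <<'E'
from h import *
show(); q=slot(85)
plan([q[0],q[1]+19,115],np.eye(3),4); 
E
```

```text
12.55 [659.9 196.5 208. ] F [-1.21 -0.67 -2.87] M [-3.053  0.107  0.208] w 38.8 j [-0.14  0.76  0.2  -1.5  -1.67 -2.57]
4 x [-0.0013, -0.0012, -0.0233] [0.003, 0.002, 0.003]
```

>>> play_rows(series=[[-0.0013, -0.0012, -0.0233, 0.003, 0.002, 0.003, 0.03], [-0.0013, -0.0012, -0.0233, 0.003, 0.002, 0.003, 0.03], [-0.0013, -0.0012, -0.0233, 0.003, 0.002, 0.003, 0.03], [-0.0013, -0.0012, -0.0233, 0.003, 0.002, 0.003, 0.03], [0, 0, 0, 0, 0, 0, 0.03]])

```text
clock: 13.05
position: [653.0, 191.3, 105.6]
ee_rot: [-0.003, -0.004, -0.0, 1.0]
contact_force: [-0.3, -0.9, -4.3]
gripper_width: 38.7
```

```bash
python3 - <<'E'
from h import *
show(); q=slot(85)
plan([q[0],q[1]+19,100],np.eye(3),4); save(get_image("scene"),"s2"); show()
E
```

```text
13.05 [653.  191.3 105.6] F [-0.29 -0.86 -4.34] M [-3.139  0.047  0.16 ] w 38.7 j [-0.14  0.92  0.2  -1.48 -1.67 -2.41]
4 x [0.0005, -0.0001, -0.0014] [0.001, 0.002, 0.0]
13.1 [653.7 191.3 107.7] F [-0.57 -0.31 -3.97] M [-3.045  0.071  0.04 ] w 38.7 j [-0.14  0.91  0.2  -1.48 -1.67 -2.41]
```

View pics/s2.png

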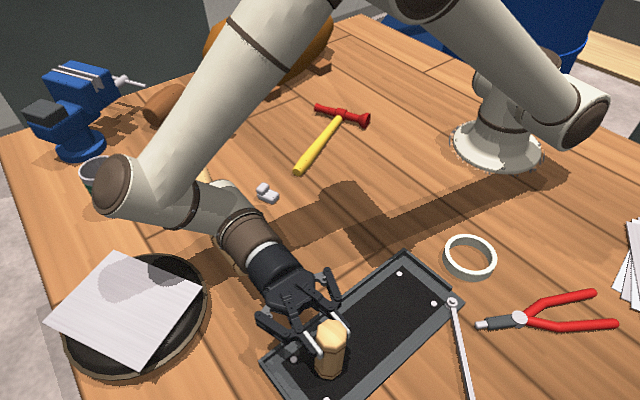

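The scene view shows the dolly upright over the far slot. The wrist hides dolly 1, so I'll check that clearance from the top camera.

```bash
python3 - <<'E'
from h import *
im=get_image("top"); cv2.imwrite("pics/t1.png",cv2.resize(im["color"][60:260,180:500,::-1],(640,400)))
E
```

```text
(no output)
```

View pics/t1.png

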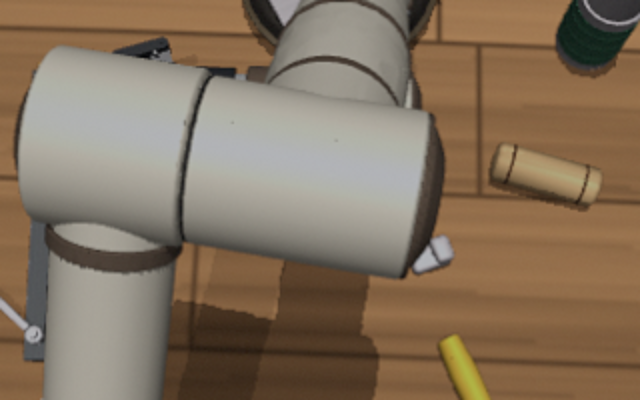

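The top view shows only the arm covering dolly 1. The wrist housing radius is about 41 mm and its axis is at about z 105, so it clears the 40 mm high dolly. Lowering gently.

>>> play_rows(series=[[0, 0, -0.003, 0, 0, 0, 0.03], [0, 0, -0.002, 0, 0, 0, 0.03], [0, 0, 0, 0, 0, 0, 0.03]])

```text
clock: 13.45
position: [655.8, 191.0, 108.7]
ee_rot: [-0.003, -0.012, -0.001, 1.0]
contact_force: [-0.5, -0.9, -3.6]
gripper_width: 38.6
```

```bash
python3 - <<'E'
from h import *
show(); get_image("top"); show()
E
```

```text
13.45 [655.8 191.  108.7] F [-0.51 -0.85 -3.6 ] M [-3.05   0.102  0.024] w 38.6 j [-0.14  0.91  0.2  -1.48 -1.67 -2.4 ]
13.5 [655.9 191.  108.9] F [-0.23 -0.2  -3.09] M [-3.035  0.023  0.023] w 38.6 j [-0.14  0.91  0.2  -1.48 -1.67 -2.4 ]
```

>>> play_rows(series=[[0, 0, -0.005, 0, 0, 0, 0.03], [0, 0, -0.005, 0, 0, 0, 0.03], [0, 0, -0.002, 0, 0, 0, 0.03]])

```text
clock: 13.8
position: [656.5, 191.0, 100.7]
ee_rot: [-0.001, -0.015, 0.0, 1.0]
contact_force: [-1.0, -1.7, 6.0]
gripper_width: 38.9
```

```bash
python3 - <<'E'
from h import *
show(); get_image("top"); show()
E
```

```text
13.8 [656.5 191.  100.7] F [-0.97 -1.68  5.98] M [-0.284  0.143  0.488] w 38.9 j [-0.14  0.93  0.21 -1.48 -1.67 -2.39]
13.85 [656.5 190.9 100.7] F [-1.42 -2.25  4.49] M [-0.749  0.136  0.456] w 38.7 j [-0.14  0.93  0.21 -1.48 -1.67 -2.39]
```

>>> play_rows(series=[[0, 0, 0, 0, 0, 0, 0.046], [0, 0, 0, 0, 0, 0, 0.054], [0, 0, 0, 0, 0, 0, 0.064], [0, 0, 0, 0, 0, 0, 0.066], [0, 0, 0, 0, 0, 0, 0.066], [0, -0.02, 0.001, 0, 0, 0, 0.066], [0, -0.03, 0.002, 0, 0, 0, 0.066], [0, -0.03, 0.01, 0, 0, 0, 0.066], [0, -0.02, 0.03, 0, 0, 0, 0.066], [0, 0, 0.045, 0, 0, 0, 0.066]])

```text
clock: 14.85
position: [652.3, 85.7, 183.1]
ee_rot: [0.0, -0.007, 0.001, 1.0]
contact_force: [0.9, 0.3, -0.5]
gripper_width: 66.1
```

```bash
python3 - <<'E'
from h import *
show(); save(get_image("scene"),"s3")
E
```

```text
14.85 [652.3  85.7 183.1] F [ 0.86  0.31 -0.5 ] M [-1.911  0.018 -0.076] w 66.1 j [-0.28  0.83  0.26 -1.42 -1.81 -2.54]
```

View pics/s3.png

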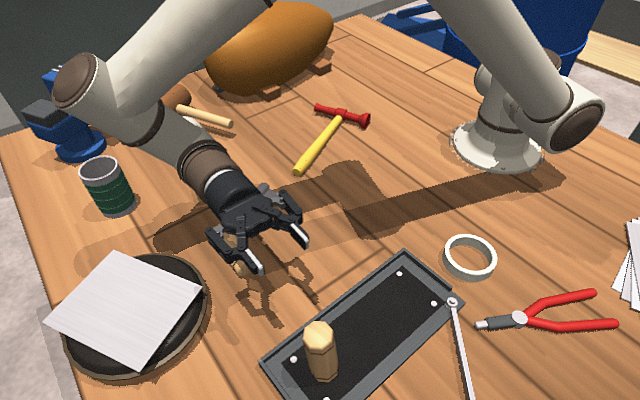

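Dolly 1 stands. Lifting, spinning back and rolling to tool-down.

>>> play_rows(series=[[0, -0.03, 0.04, 0, 0, 0, 0.0854], [0, -0.03, 0.04, 0, 0, 0, 0.0854], [0, -0.03, 0.04, 0, 0, 0, 0.0854], [0, 0, 0, 0, -0.145, 0, 0.0854], [0, 0, 0, 0, -0.145, 0, 0.0854], [0, 0, 0, 0, -0.145, 0, 0.0854], [0, 0, 0, 0, -0.145, 0, 0.0854], [0, 0, 0, 0, -0.145, 0, 0.0854], [0, 0, 0, 0, -0.145, 0, 0.0854], [0, 0, 0, 0, -0.145, 0, 0.0854]])

```text
clock: 15.9
position: [647.7, -12.4, 314.8]
ee_rot: [-0.006, -0.512, 0.002, 0.859]
contact_force: [-0.7, 0.4, 0.6]
gripper_width: 85.4
```

>>> play_rows(series=[[0, 0, 0, 0, -0.145, 0, 0.0854], [0, 0, 0, 0, -0.145, 0, 0.0854], [0, 0, 0, 0, -0.145, 0, 0.0854], [0, 0, 0, 0, -0.145, 0, 0.0854], [0, 0, 0, 0, -0.145, 0, 0.0854], [0, 0, 0, 0, -0.145, 0, 0.0854], [0, 0, 0, 0, -0.145, 0, 0.0854], [0, 0, 0, 0, -0.145, 0, 0.0854], [0, 0, 0, 0, -0.145, 0, 0.0854], [0, 0, 0, 0, -0.145, 0, 0.0854]])

```text
clock: 16.9
position: [644.9, -21.3, 313.3]
ee_rot: [0.007, 0.96, -0.008, -0.28]
contact_force: [-0.1, 0.3, -0.7]
gripper_width: 85.4
```

```bash
python3 - <<'E'
from h import *
show()
plan([669,-130,200],down(-90))
E
```

```text
16.9 [644.9 -21.3 313.3] F [-0.14  0.3  -0.73] M [-1.969 -0.026 -0.019] w 85.4 j [-0.43  0.69  0.39 -1.42 -1.96 -0.23]
12 x [-0.0063, -0.0009, 0.0133] [0.126, -0.038, 0.036]
```

>>> play_rows(series=[[-0.0063, -0.001, 0.0133, 0.126, -0.038, 0.036, 0.0854], [-0.0063, -0.001, 0.0133, 0.126, -0.038, 0.036, 0.0854], [-0.0063, -0.001, 0.0133, 0.126, -0.038, 0.036, 0.0854], [-0.0063, -0.001, 0.0133, 0.126, -0.038, 0.036, 0.0854], [-0.0063, -0.001, 0.0133, 0.126, -0.038, 0.036, 0.0854], [-0.0063, -0.001, 0.0133, 0.126, -0.038, 0.036, 0.0854], [-0.0063, -0.001, 0.0133, 0.126, -0.038, 0.036, 0.0854], [-0.0063, -0.001, 0.0133, 0.126, -0.038, 0.036, 0.0854], [-0.0063, -0.001, 0.0133, 0.126, -0.038, 0.036, 0.0854], [-0.0063, -0.001, 0.0133, 0.126, -0.038, 0.036, 0.0854]])

```text
clock: 17.9
position: [658.4, -122.9, 203.4]
ee_rot: [0.004, 0.773, -0.633, -0.043]
contact_force: [0.1, -0.8, -0.2]
gripper_width: 85.4
```

>>> play_rows(series=[[-0.0063, -0.001, 0.0133, 0.126, -0.038, 0.036, 0.0854], [-0.0063, -0.001, 0.0133, 0.126, -0.038, 0.036, 0.0854], [0, 0, 0, 0, 0, 0, 0.0854]])

```text
clock: 18.2
position: [669.2, -151.1, 202.3]
ee_rot: [-0.001, -0.684, 0.73, -0.012]
contact_force: [-1.0, -0.6, 0.3]
gripper_width: 85.3
```

```bash
python3 - <<'E'
from h import *
show()
plan([669,-105,60],down(-90))
im=get_image("wrist"); save(im,"w4"); np.save("w4.npy",im)
E
```

```text
18.2 [ 669.2 -151.1  202.3] F [-0.96 -0.58  0.32] M [0.179 0.063 0.014] w 85.3 j [ 0.04  0.49  0.08  0.07 -1.14 -0.06]
4 x [0.0003, 0.0351, -0.013] [-0.016, 0.004, -0.004]
```

View pics/w4.png

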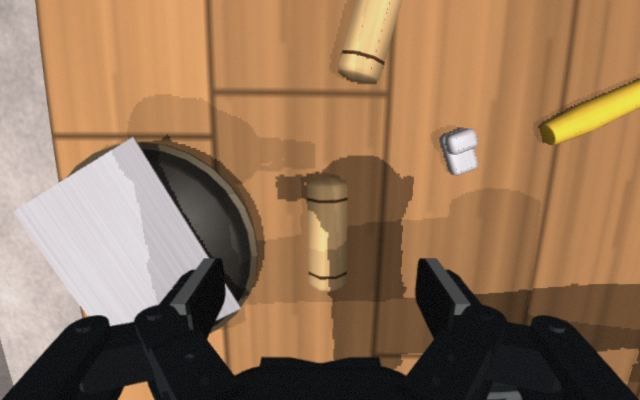

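Dolly 1's ends are at (327,176) and (327,290). The pan rim is nearby at (258,250), so I'll check the clearance.

```bash
python3 - <<'E'
from h import *
im=np.load("w4.npy",allow_pickle=True).item()
for uv in [(327,176),(327,290),(308,230),(347,230),(258,250),(240,300)]: print(onz(im,uv,24).round(1))
plan([669,-105,45],down(-90),5)
E
```

```text
[ 664.5 -166.2   24. ]
[662.  -41.1  24. ]
[ 683.1 -109.2   24. ]
[ 642.6 -110.1   24. ]
[736.1 -85.8  24. ]
[758.  -26.2  24. ]
5 x [0.0004, 0.0312, -0.0105] [-0.012, 0.003, -0.004]
```

```bash
python3 - <<'E'
from h import *
plan([663.5,-104,45],down(-90),5)
E
```

```text
5 x [0.0015, 0.0312, -0.0107] [-0.012, 0.003, -0.004]
```

>>> play_rows(series=[[0.0015, 0.0312, -0.0107, -0.012, 0.003, -0.004, 0.07], [0.0015, 0.0312, -0.0107, -0.012, 0.003, -0.004, 0.07], [0.0015, 0.0312, -0.0107, -0.012, 0.003, -0.004, 0.07], [0.0015, 0.0312, -0.0107, -0.012, 0.003, -0.004, 0.07], [0.0015, 0.0312, -0.0107, -0.012, 0.003, -0.004, 0.07], [0, 0, 0, 0, 0, 0, 0.07], [0, 0, 0, 0, 0, 0, 0.07]])

```text
clock: 18.95
position: [668.2, -108.1, 45.3]
ee_rot: [0.011, 0.713, -0.701, -0.007]
contact_force: [0.2, 0.7, -0.3]
gripper_width: 69.7
```

```bash
python3 - <<'E'
from h import *
show();plan([663.5,-104,6],down(-90),3)
E
```

```text
18.95 [ 668.2 -108.1   45.3] F [ 0.18  0.65 -0.28] M [-0.048 -0.061  0.046] w 69.7 j [ 0.07  0.64 -0.06 -0.02 -0.87 -0.08]
3 x [0.0016, 0.0131, -0.0012] [0.005, -0.008, -0.002]
```

>>> play_rows(series=[[0.0016, 0.0131, -0.0012, 0.005, -0.008, 0, 0.07], [0.0016, 0.0131, -0.0012, 0.005, -0.008, 0, 0.07], [0.0016, 0.012, -0.0012, 0.005, -0.008, 0, 0.07], [0, 0, 0, 0, 0, 0, 0.03], [0, 0, 0, 0, 0, 0, 0.03], [0, 0, 0, 0, 0, 0, 0.03], [0, 0, 0, 0, 0, 0, 0.03], [0, 0, 0, 0, 0, 0, 0.03], [0, 0, 0, 0, 0, 0, 0.03], [0, 0, 0, 0, 0, 0, 0.03]])

```text
clock: 19.95
position: [666.2, -105.4, 9.4]
ee_rot: [0.005, 0.708, -0.707, 0.004]
contact_force: [-0.1, -0.1, -1.2]
gripper_width: 38.8
```

>>> play_rows(series=[[0, -0.015, 0, 0, 0, 0, 0.03], [0, -0.02, 0, 0, 0, 0, 0.03], [0, -0.01, 0, 0, 0, 0, 0.03], [0, 0, 0, 0, 0, 0, 0.03], [0, 0, 0, 0, 0, 0, 0.03], [0, 0, 0, 0, 0, 0, 0.03], [0, 0, 0, 0, 0, 0, 0.03]])

```text
clock: 20.65
position: [662.8, -105.2, 54.8]
ee_rot: [0.004, 0.708, -0.706, 0.001]
contact_force: [-0.3, -0.2, -3.8]
gripper_width: 39.1
```

```bash
python3 - <<'E'
from h import *
for i in range(4): show(); get_image("top")
E
```

```text
20.65 [ 662.8 -105.2   54.8] F [-0.31 -0.23 -3.84] M [0.056 0.005 0.037] w 39.1 j [ 0.08  0.61 -0.08 -0.   -0.87 -0.08]
20.7 [ 662.7 -105.1   54.6] F [ 0.36  0.5  -3.47] M [ 0.041  0.034 -0.007] w 38.6 j [ 0.08  0.61 -0.08 -0.   -0.87 -0.08]
20.75 [ 662.8 -105.2   54.7] F [ 0.48  0.07 -3.79] M [ 0.059 -0.008 -0.036] w 38.5 j [ 0.08  0.61 -0.08 -0.   -0.87 -0.08]
20.8 [ 663.  -105.2   54.8] F [-0.67 -0.35 -2.9 ] M [ 0.098 -0.038  0.08 ] w 38.9 j [ 0.08  0.61 -0.08 -0.   -0.87 -0.08]
```

Mx is about +0.06, so the -y end is heavy. Regrasping 30 mm towards +y, with the torque to confirm it.

>>> play_rows(series=[[0, 0.02, 0, 0, 0, 0, 0.03], [0, 0.02, 0, 0, 0, 0, 0.03], [0, 0.003, 0, 0, 0, 0, 0.03], [0, 0, 0, 0, 0, 0, 0.03], [0, 0, 0, 0, 0, 0, 0.07], [0, 0, 0, 0, 0, 0, 0.07], [0, 0, 0, 0, 0, 0, 0.07], [0, 0, 0, 0, 0, 0, 0.07], [0, 0, 0, 0, 0, 0, 0.07]])

```text
clock: 21.75
position: [669.7, -105.5, 18.7]
ee_rot: [0.008, 0.707, -0.707, 0.007]
contact_force: [-0.1, -0.3, -0.6]
gripper_width: 70.1
```

>>> play_rows(series=[[0, 0.002, -0.015, 0, 0, 0, 0.07], [0, 0.002, -0.015, 0, 0, 0, 0.07], [0, 0, 0, 0, 0, 0, 0.07]])

```text
clock: 22.05
position: [670.3, -73.3, 15.5]
ee_rot: [0.009, 0.707, -0.707, 0.008]
contact_force: [0.6, -0.2, 0.7]
gripper_width: 69.7
```

```bash
python3 - <<'E'
from h import *
show();plan([664,-75,7],down(-90),1)
E
```

```text
22.05 [670.3 -73.3  15.5] F [ 0.55 -0.21  0.7 ] M [0.007 0.039 0.007] w 69.7 j [ 0.13  0.66 -0.11  0.   -0.77 -0.13]
1 x [0.0065, 0.0083, 0.0017] [0.001, -0.002, -0.023]
```

>>> play_rows(series=[[0.005, 0.008, 0.001, 0, 0, -0.015, 0.07], [0, 0, 0, 0, 0, 0, 0.03], [0, 0, 0, 0, 0, 0, 0.03], [0, 0, 0, 0, 0, 0, 0.03], [0, 0, 0, 0, 0, 0, 0.03], [0, 0, 0, 0, 0, 0, 0.03], [0, 0, 0, 0, 0, 0, 0.03], [0, -0.015, 0, 0, 0, 0, 0.03], [0, -0.025, 0, 0, 0, 0, 0.03], [0, 0, 0, 0, 0, 0, 0.03]])

```text
clock: 23.05
position: [662.5, -73.9, 45.5]
ee_rot: [0.001, 0.708, -0.706, -0.001]
contact_force: [1.1, -0.8, -3.6]
gripper_width: 38.8
```

```bash
python3 - <<'E'
from h import *
for i in range(3): show(); im=get_image("top")
for d in dollies(im,[(453,147)],28): print(d)
s=read_state()
p=np.array([600,-20,300.])
Rt=np.c_[[-1,0,0],[0,1,0],[0,0,-1]]
a=plan(p,R.from_quat(s["ee_rot"]).as_matrix()); plan(p,Rt,frm=a)
E
```

```text
23.05 [662.5 -73.9  45.5] F [ 1.11 -0.85 -3.59] M [ 0.152 -0.162  0.044] w 38.8 j [ 0.13  0.62 -0.09 -0.   -0.86 -0.13]
23.1 [660.7 -73.8  43.2] F [-0.56  1.15 -4.14] M [0.202 0.029 0.002] w 38.7 j [ 0.13  0.62 -0.1  -0.   -0.86 -0.13]
23.15 [659.5 -73.7  41.7] F [-1.06 -0.34 -4.33] M [ 0.228  0.016 -0.037] w 38.9 j [ 0.13  0.62 -0.1  -0.   -0.86 -0.13]
(array([ 629.7, -318. ]), 73.9, array([ 28., 111.]))
7 x [0.0088, -0.0369, -0.0077] [0.0, 0.0, 0.0]
12 x [0.0, 0.0, 0.0] [-0.131, -0.001, 0.0]
```

>>> play_rows(series=[[0.0088, -0.0369, -0.0077, 0, 0, 0, 0.03], [0.0088, -0.0369, -0.0077, 0, 0, 0, 0.03], [0.0088, -0.0369, -0.0077, 0, 0, 0, 0.03], [0.0088, -0.0369, -0.0077, 0, 0, 0, 0.03], [0.0088, -0.0369, -0.0077, 0, 0, 0, 0.03], [0.0088, -0.0369, -0.0077, 0, 0, 0, 0.03], [0.0088, -0.0369, -0.0077, 0, 0, 0, 0.03], [0, 0, 0, -0.131, 0, 0, 0.03], [0, 0, 0, -0.131, 0, 0, 0.03], [0, 0, 0, -0.131, 0, 0, 0.03]])

```text
clock: 24.2
position: [592.6, -13.3, 293.6]
ee_rot: [-0.012, 0.835, -0.549, -0.016]
contact_force: [0.0, -1.7, -4.5]
gripper_width: 38.9
```

>>> play_rows(series=[[0, 0, 0, -0.131, 0, 0, 0.03], [0, 0, 0, -0.131, 0, 0, 0.03], [0, 0, 0, -0.131, 0, 0, 0.03], [0, 0, 0, -0.131, 0, 0, 0.03], [0, 0, 0, -0.131, 0, 0, 0.03], [0, 0, 0, -0.131, 0, 0, 0.03], [0, 0, 0, -0.131, 0, 0, 0.03], [0, 0, 0, -0.131, 0, 0, 0.03], [0, 0, 0, -0.131, 0, 0, 0.03], [0, 0, 0, 0, 0, 0, 0.03]])

```text
clock: 25.2
position: [591.8, -22.0, 277.6]
ee_rot: [0.007, 0.999, 0.028, -0.032]
contact_force: [-1.0, -0.0, -5.0]
gripper_width: 39.0
```

```bash
python3 - <<'E'
from h import *
show(); q=slot(0)
plan([q[0],q[1]+19,200],np.diag([-1,1,-1.])); save(get_image("scene"),"s4")
E
```

```text
25.2 [591.8 -22.  277.6] F [-1.02 -0.   -4.96] M [-3.262  0.051  0.055] w 39.0 j [-0.46  0.7   0.23 -1.41 -1.99  0.43]
5 x [0.0041, 0.0413, 0.0171] [0.011, -0.013, -0.003]
```

View pics/s4.png

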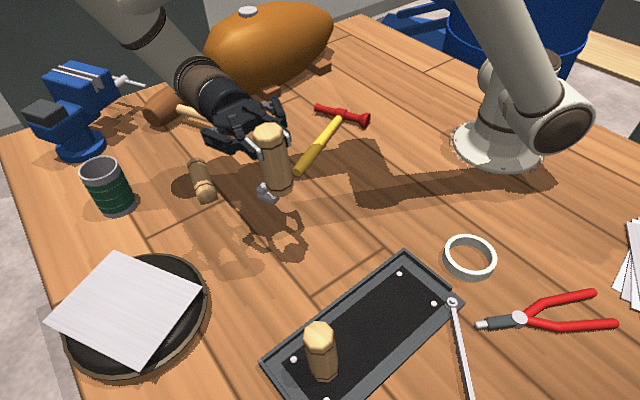

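The dolly is held upright with a firm grip, and the third dolly is still at (202,181). Moving to the middle slot.

>>> play_rows(series=[[0.0041, 0.0413, 0.015, 0.011, -0.013, -0.003, 0.03], [0.0041, 0.0413, 0.015, 0.011, -0.013, -0.003, 0.03], [0.0041, 0.0413, 0.015, 0.011, -0.013, -0.003, 0.03], [0.0041, 0.0413, 0.015, 0.011, -0.013, -0.003, 0.03], [0.0041, 0.0413, 0.015, 0.011, -0.013, -0.003, 0.03], [0, 0, 0, 0, 0, 0, 0.03], [0, 0, 0, 0, 0, 0, 0.03]])

```text
clock: 25.95
position: [573.3, 192.3, 209.1]
ee_rot: [-0.004, 1.0, -0.023, 0.017]
contact_force: [0.1, 0.2, -2.8]
gripper_width: 38.9
```

```bash
python3 - <<'E'
from h import *
show(); q=slot(0)
plan([q[0],q[1]+19,115],np.diag([-1,1,-1.]),4)
E
```

```text
25.95 [573.3 192.3 209.1] F [ 0.08  0.17 -2.77] M [-3.018 -0.071 -0.03 ] w 38.9 j [-0.15  0.66  0.01 -1.44 -1.66  0.7 ]
4 x [0.0013, -0.0005, 0.0235] [-0.011, 0.008, 0.002]
```

>>> play_rows(series=[[0.0013, -0.0005, 0.0235, -0.011, 0.008, 0.002, 0.03], [0.0013, -0.0005, 0.0235, -0.011, 0.008, 0.002, 0.03], [0.0013, -0.0005, 0.0235, -0.011, 0.008, 0.002, 0.03], [0.0013, -0.0005, 0.0235, -0.011, 0.008, 0.002, 0.03], [0, 0, 0, 0, 0, 0, 0.03]])

```text
clock: 26.45
position: [575.6, 184.3, 118.4]
ee_rot: [-0.001, 1.0, -0.009, 0.013]
contact_force: [-0.5, -0.5, -4.1]
gripper_width: 39.0
```

```bash
python3 - <<'E'
from h import *
show(); q=slot(0); plan([q[0],q[1]+19,101],np.diag([-1,1,-1.]),3)
E
```

```text
26.45 [575.6 184.3 118.4] F [-0.49 -0.51 -4.09] M [-3.124  0.02   0.056] w 39.0 j [-0.16  0.83  0.01 -1.44 -1.67  0.86]
3 x [0.002, 0.0011, 0.0058] [-0.006, 0.008, 0.001]
```

>>> play_rows(series=[[0.003, 0.001, 0.006, -0.006, 0.008, 0, 0.03], [0.003, 0.001, 0.006, -0.006, 0.008, 0, 0.03], [0.002, 0.001, 0.004, -0.006, 0.008, 0, 0.03], [0, 0, 0.003, 0, 0, 0, 0.03]])

```text
clock: 26.85
position: [570.2, 185.9, 103.0]
ee_rot: [-0.001, 1.0, -0.001, 0.006]
contact_force: [-0.3, -0.0, -3.5]
gripper_width: 39.0
```

```bash
python3 - <<'E'
from h import *
show(); get_image("top"); show()
E
```

```text
26.85 [570.2 185.9 103. ] F [-0.26 -0.01 -3.54] M [-3.062  0.033  0.018] w 39.0 j [-0.16  0.86 -0.   -1.45 -1.67  0.89]
26.9 [570.3 185.9 102.6] F [ 0.35 -0.43 -4.75] M [-3.085 -0.013 -0.03 ] w 39.2 j [-0.16  0.86 -0.   -1.45 -1.67  0.89]
```

>>> play_rows(series=[[0, 0, 0.004, 0, 0, 0, 0.03], [0, 0, 0.003, 0, 0, 0, 0.03]])

```text
clock: 27.1
position: [570.4, 186.0, 99.9]
ee_rot: [-0.003, 1.0, 0.002, 0.008]
contact_force: [-2.0, -3.7, 10.1]
gripper_width: 38.8
```

```bash
python3 - <<'E'
from h import *
show(); get_image("top"); show()
E
```

```text
27.1 [570.4 186.   99.9] F [-2.01 -3.69 10.05] M [0.464 0.164 0.452] w 38.8 j [-0.16  0.87  0.   -1.45 -1.68  0.9 ]
27.15 [570.4 185.9  99.9] F [-1.19 -2.72  6.99] M [-0.243  0.11   0.367] w 38.9 j [-0.16  0.87  0.   -1.45 -1.68  0.9 ]
```

Contact. Releasing and backing out.

>>> play_rows(series=[[0, 0, 0, 0, 0, 0, 0.046], [0, 0, 0, 0, 0, 0, 0.054], [0, 0, 0, 0, 0, 0, 0.062], [0, 0, 0, 0, 0, 0, 0.062], [0, 0, 0, 0, 0, 0, 0.062], [0, -0.02, -0.001, 0, 0, 0, 0.062], [0, -0.03, -0.002, 0, 0, 0, 0.062], [0, -0.03, -0.01, 0, 0, 0, 0.062], [0, -0.03, -0.03, 0, 0, 0, 0.062], [0, -0.03, -0.045, 0, 0, 0, 0.062]])

```text
clock: 28.15
position: [567.8, 44.3, 182.4]
ee_rot: [-0.006, 1.0, 0.006, 0.002]
contact_force: [1.0, -0.9, 1.0]
gripper_width: 62.2
```

```bash
python3 - <<'E'
from h import *
show(); im=get_image("scene"); save(im,"s5"); cv2.imwrite("pics/c5.png",im["color"][150:,:400,::-1]); 
t=get_image("top"); print(dollies(t,[(453,147)],28)); plan([590,-250,270],down(-107),12)
E
```

```text
28.15 [567.8  44.3 182.4] F [ 1.01 -0.91  1.01] M [-1.928e+00 -1.000e-03 -1.400e-01] w 62.2 j [-0.36  0.77  0.09 -1.34 -1.86  0.72]Traceback (most recent call last):
  File "<stdin>", line 3, in <module>
  File "h.py", line 18, in dollies
    k=1+np.argmax(s[1:,4]); P=np.argwhere(l==k)[:,::-1].astype(np.float32)
        ~~~~~~~~~^^^^^^^^^
    return _wrapfunc(a, 'argmax', axis=axis, out=out, **kwds)
    return bound(*args, **kwds)
ValueError: attempt to get argmax of an empty sequence
```

View pics/c5.png

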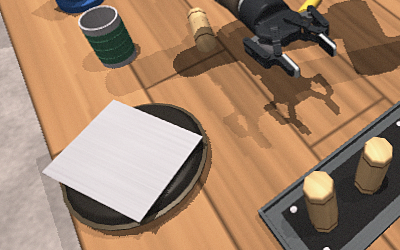

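Both dollies stand. Going to the third at (630,-318), yaw 74°.

```bash
python3 - <<'E'
from h import *
s=read_state(); a=plan([580,-100,300],R.from_quat(s["ee_rot"]).as_matrix()); plan([620,-300,210],down(-106),14,frm=a)
E
```

```text
5 x [-0.0022, -0.0282, -0.0225] [0.0, 0.0, 0.0]
14 x [-0.005, -0.0069, 0.0155] [0.112, 0.017, 0.015]
```

>>> play_rows(series=[[-0.0022, -0.0282, -0.0225, 0, 0, 0, 0.07], [-0.0022, -0.0282, -0.0225, 0, 0, 0, 0.07], [-0.0022, -0.0282, -0.0225, 0, 0, 0, 0.07], [-0.0022, -0.0282, -0.0225, 0, 0, 0, 0.07], [-0.0022, -0.0282, -0.0225, 0, 0, 0, 0.07], [-0.005, -0.0069, 0.0155, 0.112, 0.017, 0.015, 0.07], [-0.005, -0.0069, 0.0155, 0.112, 0.017, 0.015, 0.07], [-0.005, -0.0069, 0.0155, 0.112, 0.017, 0.015, 0.07], [-0.005, -0.0069, 0.0155, 0.112, 0.017, 0.015, 0.07], [-0.005, -0.0069, 0.0155, 0.112, 0.017, 0.015, 0.07]])

```text
clock: 29.25
position: [599.4, -167.2, 229.4]
ee_rot: [0.041, 0.958, -0.282, -0.038]
contact_force: [0.7, -0.2, 0.1]
gripper_width: 70.1
```

>>> play_rows(series=[[-0.005, -0.0069, 0.0155, 0.112, 0.017, 0.015, 0.07], [-0.005, -0.0069, 0.0155, 0.112, 0.017, 0.015, 0.07], [-0.005, -0.0069, 0.0155, 0.112, 0.017, 0.015, 0.07], [-0.005, -0.0069, 0.0155, 0.112, 0.017, 0.015, 0.07], [-0.005, -0.0069, 0.0155, 0.112, 0.017, 0.015, 0.07], [-0.005, -0.0069, 0.0155, 0.112, 0.017, 0.015, 0.07], [-0.005, -0.0069, 0.0155, 0.112, 0.017, 0.015, 0.07], [-0.005, -0.0069, 0.0155, 0.112, 0.017, 0.015, 0.07], [-0.005, -0.0069, 0.0155, 0.112, 0.017, 0.015, 0.07], [0, 0, 0, 0, 0, 0, 0.07]])

```text
clock: 30.25
position: [611.7, -327.0, 208.1]
ee_rot: [-0.099, -0.677, 0.722, 0.108]
contact_force: [0.3, 0.4, 0.5]
gripper_width: 70.0
```

```bash
python3 - <<'E'
from h import *
show(); im=get_image("wrist"); save(im,"w5"); np.save("w5.npy",im); plan([630,-318,45],down(-106),5)
E
```

```text
30.25 [ 611.7 -327.   208.1] F [0.34 0.42 0.49] M [ 0.162  0.023 -0.01 ] w 70.0 j [-0.23  0.51  0.13  0.07 -1.2  -0.09]
5 x [-0.0032, 0.0324, -0.004] [-0.012, -0.003, 0.001]
```

View pics/w5.png

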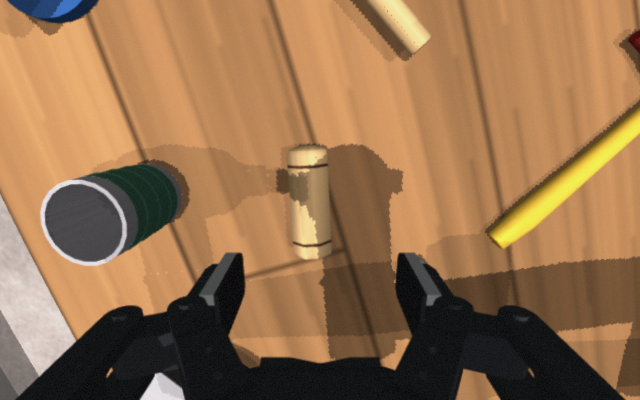

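Its ends are at (308,146) and (312,258), with the cup well clear.

```bash
python3 - <<'E'
from h import *
im=np.load("w5.npy",allow_pickle=True).item()
for uv in [(308,146),(312,258),(289,202),(329,202)]: print(onz(im,uv,24).round(1))
P=np.mean([onz(im,u,24) for u in [(308,146),(312,258)]],0); print(P); plan([626.5,-318,45],down(-105.5),5)
E
```

```text
[ 608.6 -372.7   24. ]
[ 640.2 -257.4   24. ]
[ 644.6 -323.7   24. ]
[ 604.9 -311.6   24. ]
[ 624.38850914 -315.06761487   24.        ]
5 x [-0.0025, 0.0324, -0.0038] [-0.012, -0.005, 0.001]
```

>>> play_rows(series=[[-0.0023, 0.0324, -0.004, -0.012, -0.005, 0, 0.07], [-0.0023, 0.0324, -0.004, -0.012, -0.005, 0, 0.07], [-0.0023, 0.0324, -0.004, -0.012, -0.005, 0, 0.07], [-0.0023, 0.0324, -0.004, -0.012, -0.005, 0, 0.07], [-0.0023, 0.0324, -0.004, -0.012, -0.005, 0, 0.07], [0, 0, 0, 0, 0, 0, 0.07], [0, 0, 0, 0, 0, 0, 0.07]])

```text
clock: 31.0
position: [625.1, -317.8, 39.5]
ee_rot: [0.097, 0.706, -0.694, -0.099]
contact_force: [-0.2, 0.4, -0.1]
gripper_width: 70.1
```

```bash
python3 - <<'E'
from h import *
show();plan([625,-317,6],down(-105.3),3)
E
```

```text
31.0 [ 625.1 -317.8   39.5] F [-0.18  0.43 -0.08] M [-0.103 -0.047  0.013] w 70.1 j [-0.25  0.68  0.02 -0.02 -0.91 -0.02]
3 x [0.0001, 0.0112, -0.0001] [0.006, -0.004, 0.002]
```

>>> play_rows(series=[[0, 0.0112, 0, 0.005, -0.004, 0, 0.07], [0, 0.0112, 0, 0.005, -0.004, 0, 0.07], [0, 0.0112, 0, 0.005, -0.004, 0, 0.07], [0, 0, 0, 0, 0, 0, 0.03], [0, 0, 0, 0, 0, 0, 0.03], [0, 0, 0, 0, 0, 0, 0.03], [0, 0, 0, 0, 0, 0, 0.03], [0, 0, 0, 0, 0, 0, 0.03], [0, 0, 0, 0, 0, 0, 0.03], [0, 0, 0, 0, 0, 0, 0.03]])

```text
clock: 32.0
position: [627.0, -318.4, 8.9]
ee_rot: [0.095, 0.701, -0.7, -0.093]
contact_force: [0.9, -0.5, -1.3]
gripper_width: 38.4
```

>>> play_rows(series=[[0, -0.015, 0, 0, 0, 0, 0.03], [0, -0.02, 0, 0, 0, 0, 0.03], [0, -0.01, 0, 0, 0, 0, 0.03], [0, 0, 0, 0, 0, 0, 0.03], [0, 0, 0, 0, 0, 0, 0.03], [0, 0, 0, 0, 0, 0, 0.03], [0, 0, 0, 0, 0, 0, 0.03]])

```text
clock: 32.7
position: [624.5, -317.2, 53.9]
ee_rot: [0.093, 0.702, -0.7, -0.096]
contact_force: [0.3, 0.3, -3.8]
gripper_width: 38.5
```

```bash
python3 - <<'E'
from h import *
for i in range(5): show(); get_image("top")
E
```

```text
32.7 [ 624.5 -317.2   53.9] F [ 0.32  0.28 -3.81] M [-0.153  0.063  0.033] w 38.5 j [-0.24  0.66  0.02 -0.   -0.93 -0.02]
32.75 [ 624.4 -317.2   53.8] F [ 0.07 -0.02 -3.28] M [-0.083  0.045 -0.02 ] w 38.8 j [-0.24  0.66  0.02 -0.   -0.93 -0.02]
32.8 [ 624.4 -317.2   53.8] F [-0.85 -0.26 -3.68] M [-0.097 -0.003  0.037] w 38.6 j [-0.24  0.66  0.02 -0.   -0.93 -0.02]
32.85 [ 624.5 -317.3   54. ] F [-0.23  1.18 -3.04] M [-0.11  -0.077  0.017] w 38.8 j [-0.24  0.66  0.02 -0.   -0.93 -0.02]
32.9 [ 624.7 -317.4   54.1] F [ 0.25 -0.13 -4.13] M [-0.145  0.048 -0.024] w 38.5 j [-0.24  0.66  0.02 -0.   -0.93 -0.02]
```

Mx is about -0.11, so the +y end is heavy. Regrasping 30 mm towards -y.

>>> play_rows(series=[[0, 0.02, 0, 0, 0, 0, 0.03], [0, 0.02, 0, 0, 0, 0, 0.03], [0, 0.005, 0, 0, 0, 0, 0.03], [0, 0, 0, 0, 0, 0, 0.03], [0, 0, 0, 0, 0, 0, 0.07], [0, 0, 0, 0, 0, 0, 0.07], [0, 0, 0, 0, 0, 0, 0.07], [0, 0, 0, 0, 0, 0, 0.07], [0, 0, 0, 0, 0, 0, 0.07]])

```text
clock: 33.85
position: [630.7, -319.6, 16.7]
ee_rot: [-0.098, -0.7, 0.701, 0.089]
contact_force: [0.3, 0.1, 0.0]
gripper_width: 69.7
```

>>> play_rows(series=[[0, 0.003, 0.015, 0, 0, 0, 0.07], [0, 0.003, 0.015, 0, 0, 0, 0.07], [0, 0, 0, 0, 0, 0, 0.07]])

```text
clock: 34.15
position: [622.8, -351.0, 11.4]
ee_rot: [-0.098, -0.7, 0.702, 0.088]
contact_force: [0.7, -0.4, 0.0]
gripper_width: 69.9
```

```bash
python3 - <<'E'
from h import *
show();plan([617,-346,7],down(-105.3),1)
E
```

```text
34.15 [ 622.8 -351.    11.4] F [ 0.67 -0.41  0.  ] M [ 0.007 -0.034  0.034] w 69.9 j [-0.29  0.72  0.01 -0.   -0.85  0.02]
1 x [0.007, 0.0043, -0.0033] [0.0, 0.003, -0.014]
```

>>> play_rows(series=[[0.006, 0.005, -0.003, 0, 0, -0.014, 0.07], [0, 0, 0, 0, 0, 0, 0.03], [0, 0, 0, 0, 0, 0, 0.03], [0, 0, 0, 0, 0, 0, 0.03], [0, 0, 0, 0, 0, 0, 0.03], [0, 0, 0, 0, 0, 0, 0.03], [0, 0, 0, 0, 0, 0, 0.03], [0, -0.015, 0, 0, 0, 0, 0.03], [0, -0.025, 0, 0, 0, 0, 0.03], [0, 0, 0, 0, 0, 0, 0.03]])

```text
clock: 35.15
position: [615.1, -345.7, 44.4]
ee_rot: [0.091, 0.702, -0.7, -0.097]
contact_force: [0.4, 0.2, -2.6]
gripper_width: 38.4
```

```bash
python3 - <<'E'
from h import *
for i in range(3): show(); im=get_image("top")
s=read_state()
p=np.array([500,-60,300.])
Rt=np.c_[[-1,0,0],[0,1,0],[0,0,-1]]
a=plan(p,R.from_quat(s["ee_rot"]).as_matrix()); plan(p,Rt,frm=a)
E
```

```text
35.15 [ 615.1 -345.7   44.4] F [ 0.4   0.17 -2.56] M [-0.268 -0.204  0.022] w 38.4 j [-0.28  0.68  0.03 -0.   -0.92  0.02]
35.2 [ 613.6 -344.8   41.9] F [ 0.1   0.58 -3.98] M [-0.195  0.04   0.024] w 39.3 j [-0.28  0.68  0.02 -0.   -0.92  0.02]
35.25 [ 612.5 -344.4   40.3] F [ 0.97 -0.31 -4.05] M [-0.189  0.129  0.018] w 39.1 j [-0.28  0.68  0.02 -0.   -0.92  0.02]
9 x [0.0208, -0.0285, -0.0273] [0.0, 0.0, 0.0]
12 x [0.0, 0.0, 0.0] [-0.13, -0.019, -0.016]
```

>>> play_rows(series=[[0, -0.035, 0, 0, 0, 0, 0.03], [0.022, -0.0285, -0.029, 0, 0, 0, 0.03], [0.022, -0.0285, -0.029, 0, 0, 0, 0.03], [0.022, -0.0285, -0.029, 0, 0, 0, 0.03], [0.022, -0.0285, -0.029, 0, 0, 0, 0.03], [0.022, -0.0285, -0.029, 0, 0, 0, 0.03], [0.022, -0.0285, -0.029, 0, 0, 0, 0.03], [0.022, -0.0285, -0.029, 0, 0, 0, 0.03], [0.022, -0.0285, -0.029, 0, 0, 0, 0.03], [0, 0, 0, 0, 0, 0, 0.03]])

```text
clock: 36.3
position: [499.8, -65.6, 300.7]
ee_rot: [0.078, 0.705, -0.696, -0.114]
contact_force: [0.2, -0.7, -3.1]
gripper_width: 38.9
```

>>> play_rows(series=[[0, 0, 0, -0.13, -0.019, -0.016, 0.03], [0, 0, 0, -0.13, -0.019, -0.016, 0.03], [0, 0, 0, -0.13, -0.019, -0.016, 0.03], [0, 0, 0, -0.13, -0.019, -0.016, 0.03], [0, 0, 0, -0.13, -0.019, -0.016, 0.03], [0, 0, 0, -0.13, -0.019, -0.016, 0.03], [0, 0, 0, -0.13, -0.019, -0.016, 0.03], [0, 0, 0, -0.13, -0.019, -0.016, 0.03], [0, 0, 0, -0.13, -0.019, -0.016, 0.03], [0, 0, 0, -0.13, -0.019, -0.016, 0.03]])

```text
clock: 37.3
position: [497.7, -67.3, 289.9]
ee_rot: [0.015, 0.994, -0.1, -0.034]
contact_force: [-0.6, 0.1, -3.9]
gripper_width: 39.1
```

```bash
python3 - <<'E'
from h import *
show(); plan(np.array([500,-20,300.]),np.diag([-1,1,-1.]))
E
```

```text
37.3 [497.7 -67.3 289.9] F [-0.63  0.05 -3.91] M [-3.091  0.086  0.015] w 39.1 j [-0.53  0.51  0.1  -1.16 -1.93  0.48]
2 x [-0.0003, 0.0227, -0.0086] [-0.1, -0.034, -0.015]
```

>>> play_rows(series=[[0, 0.02, -0.012, -0.1, -0.034, -0.015, 0.03], [0, 0.02, -0.012, -0.1, -0.034, -0.015, 0.03], [0, 0, 0, 0, 0.145, 0, 0.03], [0, 0, 0, 0, 0.145, 0, 0.03], [0, 0, 0, 0, 0.145, 0, 0.03], [0, 0, 0, 0, 0.145, 0, 0.03], [0, 0, 0, 0, 0.145, 0, 0.03], [0, 0, 0, 0, 0.145, 0, 0.03], [0, 0, 0, 0, 0.145, 0, 0.03], [0, 0, 0, 0, 0.145, 0, 0.03]])

```text
clock: 38.3
position: [501.4, -32.7, 281.0]
ee_rot: [0.01, 0.821, 0.011, -0.571]
contact_force: [0.1, -0.4, -3.6]
gripper_width: 38.8
```

>>> play_rows(series=[[0, 0, 0, 0, 0.145, 0, 0.03], [0, 0, 0, 0, 0.145, 0, 0.03], [0, 0, 0, 0, 0.145, 0, 0.03], [0, 0, 0, 0, 0.145, 0, 0.03], [0, 0, 0, 0, 0.145, 0, 0.03], [0, 0, 0, 0, 0.145, 0, 0.03], [0, 0, 0, 0, 0.145, 0, 0.03], [0, 0, 0, 0, 0.145, 0, 0.03], [0, 0, 0, 0, 0.145, 0, 0.03], [0, 0, 0, 0, 0.145, 0, 0.03]])

```text
clock: 39.3
position: [501.9, -39.4, 258.4]
ee_rot: [-0.009, -0.212, -0.024, 0.977]
contact_force: [0.6, -0.9, -3.9]
gripper_width: 38.9
```

```bash
python3 - <<'E'
from h import *
show(); q=slot(-85);print(q); plan([q[0],q[1]+19,200],np.eye(3)); save(get_image("scene"),"s6")
E
```

```text
39.3 [501.9 -39.4 258.4] F [ 0.61 -0.9  -3.89] M [-3.002  0.231  0.017] w 38.9 j [-0.53  0.61  0.02 -1.28 -1.96 -2.07]
[485.07455944 164.94056943]
6 x [-0.0062, 0.0372, -0.0083] [0.003, 0.071, 0.008]
```

View pics/s6.png

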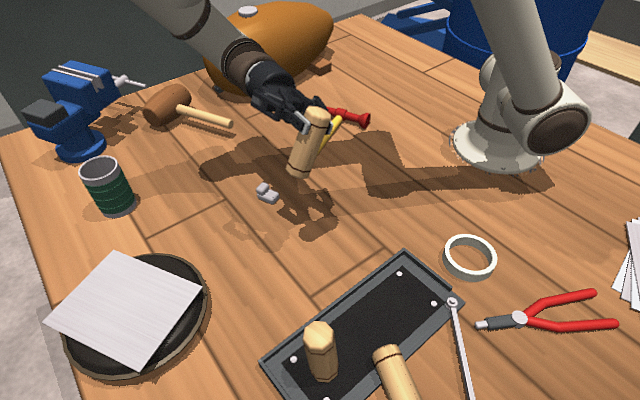

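The middle dolly now leans or lies at about (400,370). Looking from the top.

```bash
python3 - <<'E'
from h import *
im=get_image("top"); np.save("t2.npy",im); cv2.imwrite("pics/t2.png",cv2.resize(im["color"][70:270,80:400,::-1],(640,400)))
E
```

```text
(no output)
```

View pics/t2.png

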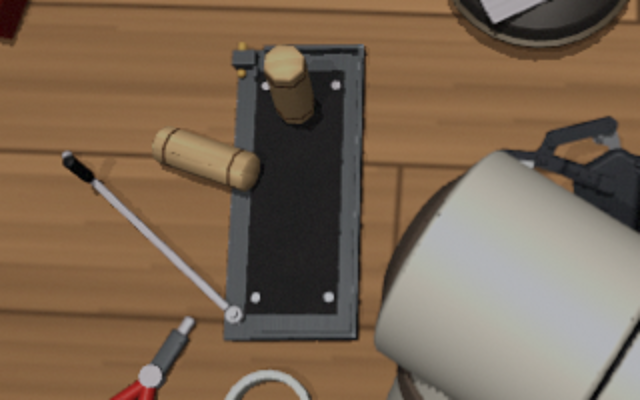

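The middle dolly has been knocked out of the rack towards the keeper side. It lies at crop (165,145)–(250,172), still reachable. I'll place the held dolly first, then recover it.

>>> play_rows(series=[[-0.0062, 0.0372, -0.006, 0.003, 0.071, 0.008, 0.03], [-0.0062, 0.0372, -0.006, 0.003, 0.071, 0.008, 0.03], [-0.0062, 0.0372, -0.006, 0.003, 0.071, 0.008, 0.03], [-0.0062, 0.0372, -0.006, 0.003, 0.071, 0.008, 0.03], [-0.0062, 0.0372, -0.006, 0.003, 0.071, 0.008, 0.03], [-0.0062, 0.0372, -0.006, 0.003, 0.071, 0.008, 0.03], [0, 0, 0, 0, 0, 0, 0.03], [0, 0, 0, 0, 0, 0, 0.03]])

```text
clock: 40.2
position: [484.6, 187.5, 200.3]
ee_rot: [-0.008, -0.004, -0.006, 1.0]
contact_force: [0.6, -0.5, -2.9]
gripper_width: 38.6
```

```bash
python3 - <<'E'
from h import *
show(); q=slot(-85); plan([q[0],q[1]+17,115],np.eye(3),4)
im=np.load("t2.npy",allow_pickle=True).item()
for d in dollies(im,[(184,149)],28): print(d)
for uv in [(157,142),(210,156),(184,149)]: print(onz(im,uv,30).round(0))
E
```

```text
40.2 [484.6 187.5 200.3] F [ 0.63 -0.54 -2.87] M [-3.016  0.053 -0.023] w 38.6 j [-0.18  0.61 -0.22 -1.44 -1.67 -2.3 ]
4 x [0.0, -0.0012, -0.0213] [0.004, 0.002, 0.003]
(array([602.3, 275.1]), 70.8, array([ 25., 106.]))
[609. 325.  30.]
[582. 205.  30.]
[596. 264.  30.]
```

>>> play_rows(series=[[0, -0.0012, -0.0213, 0.004, 0.002, 0.003, 0.03], [0, -0.0012, -0.0213, 0.004, 0.002, 0.003, 0.03], [0, -0.0012, -0.0213, 0.004, 0.002, 0.003, 0.03], [0, -0.0012, -0.0213, 0.004, 0.002, 0.003, 0.03], [0, 0, 0, 0, 0, 0, 0.03], [0, 0, 0, 0, 0, 0, 0.03]])

```text
clock: 40.8
position: [490.3, 175.8, 110.5]
ee_rot: [-0.004, -0.011, -0.005, 1.0]
contact_force: [0.1, 0.4, -3.7]
gripper_width: 39.1
```

```bash
python3 - <<'E'
from h import *
show(); q=slot(-85); plan([q[0],q[1]+17,101],np.eye(3),2)
E
```

```text
40.8 [490.3 175.8 110.5] F [ 0.1   0.41 -3.72] M [-2.996 -0.01  -0.053] w 39.1 j [-0.19  0.8  -0.2  -1.41 -1.66 -2.11]
2 x [-0.0027, 0.0031, -0.0047] [0.004, 0.011, 0.005]
```

>>> play_rows(series=[[-0.003, 0.004, -0.005, 0.004, 0.01, 0.005, 0.03], [-0.003, 0.003, -0.005, 0.004, 0.01, 0.005, 0.03], [0, 0, -0.003, 0, 0, 0, 0.03]])

```text
clock: 41.1
position: [485.3, 182.3, 101.5]
ee_rot: [0.002, -0.005, 0.001, 1.0]
contact_force: [0.3, -3.0, 9.0]
gripper_width: 38.9
```

```bash
python3 - <<'E'
from h import *
show(); get_image("top"); show()
E
```

```text
41.1 [485.3 182.3 101.5] F [ 0.33 -3.03  9.04] M [0.335 0.046 0.142] w 38.9 j [-0.18  0.83 -0.2  -1.41 -1.67 -2.1 ]
41.15 [485.3 182.2 101.6] F [-0.42 -2.96  5.78] M [-0.611 -0.001  0.085] w 39.3 j [-0.18  0.83 -0.2  -1.41 -1.67 -2.1 ]
```

>>> play_rows(series=[[0, 0, 0, 0, 0, 0, 0.046], [0, 0, 0, 0, 0, 0, 0.054], [0, 0, 0, 0, 0, 0, 0.062], [0, 0, 0, 0, 0, 0, 0.062], [0, 0, 0, 0, 0, 0, 0.062], [0, -0.02, 0.001, 0, 0, 0, 0.062], [0, -0.03, 0.002, 0, 0, 0, 0.062], [0, -0.03, 0.01, 0, 0, 0, 0.062], [0, -0.03, 0.03, 0, 0, 0, 0.062], [0, -0.03, 0.045, 0, 0, 0, 0.062]])

```text
clock: 42.15
position: [482.7, 43.6, 186.0]
ee_rot: [0.007, 0.001, 0.005, 1.0]
contact_force: [-0.1, -0.1, 0.3]
gripper_width: 62.2
```

>>> play_rows(series=[[0, -0.01, 0.045, 0, 0, 0, 0.07], [0, -0.01, 0.045, 0, 0, 0, 0.07], [0, -0.01, 0.03, 0, -0.1, 0, 0.07], [0, 0, 0, 0, -0.145, 0, 0.07], [0, 0, 0, 0, -0.145, 0, 0.07], [0, 0, 0, 0, -0.145, 0, 0.07], [0, 0, 0, 0, -0.145, 0, 0.07], [0, 0, 0, 0, -0.145, 0, 0.07], [0, 0, 0, 0, -0.145, 0, 0.07], [0, 0, 0, 0, -0.145, 0, 0.07]])

```text
clock: 43.15
position: [481.8, 6.5, 317.0]
ee_rot: [0.004, -0.544, 0.0, 0.839]
contact_force: [0.9, -0.3, -0.4]
gripper_width: 70.3
```

>>> play_rows(series=[[0, 0, 0, 0, -0.145, 0, 0.07], [0, 0, 0, 0, -0.145, 0, 0.07], [0, 0, 0, 0, -0.145, 0, 0.07], [0, 0, 0, 0, -0.145, 0, 0.07], [0, 0, 0, 0, -0.145, 0, 0.07], [0, 0, 0, 0, -0.145, 0, 0.07], [0, 0, 0, 0, -0.145, 0, 0.07], [0, 0, 0, 0, -0.145, 0, 0.07], [0, 0, 0, 0, -0.145, 0, 0.07], [0, 0, 0, 0, -0.145, 0, 0.07]])

```text
clock: 44.15
position: [479.5, 7.7, 316.5]
ee_rot: [-0.004, 0.97, 0.004, -0.243]
contact_force: [-0.5, -0.2, -0.3]
gripper_width: 69.9
```

```bash
python3 - <<'E'
from h import *
show(); im=get_image("top"); np.save("t3.npy",im); save(im,"t3")
sc=get_image("scene"); np.save("s7.npy",sc); save(sc,"s7")
# light-wood blobs near rack
for im,b in((im,(120,240,80,270)),(sc,(230,450,230,400))):
    hsv=cv2.cvtColor(im["color"],cv2.COLOR_RGB2HSV); m=((hsv[:,:,2]>165)&(hsv[:,:,1]>50)&(hsv[:,:,1]<150)).astype(np.uint8)
    n,l,s,c=cv2.connectedComponentsWithStats(m); print([tuple(x) for x in s[1:] if x[4]>150 and 100<x[0]<460])
s=read_state(); R0=R.from_quat(s["ee_rot"]).as_matrix(); 
plan([560,100,290],np.diag([-1,1,-1.]))
E
```

```text
44.15 [479.5   7.7 316.5] F [-0.53 -0.19 -0.33] M [-1.976e+00 -5.200e-02  1.000e-03] w 69.9 j [-0.47  0.5  -0.02 -1.33 -1.99  0.07]
[(np.int32(213), np.int32(93), np.int32(18), np.int32(17), np.int32(236)), (np.int32(163), np.int32(136), np.int32(33), np.int32(21), np.int32(314)), (np.int32(201), np.int32(182), np.int32(19), np.int32(18), np.int32(270))]
[(np.int32(313), np.int32(14), np.int32(172), np.int32(155), np.int32(13274)), (np.int32(110), np.int32(72), np.int32(263), np.int32(223), np.int32(11377)), (np.int32(234), np.int32(101), np.int32(40), np.int32(16), np.int32(341)), (np.int32(248), np.int32(108), np.int32(77), np.int32(47), np.int32(1807)), (np.int32(326), np.int32(127), np.int32(35), np.int32(21), np.int32(360)), (np.int32(311), np.int32(166), np.int32(254), np.int32(158), np.int32(10978)), (np.int32(438), np.int32(188), np.int32(202), np.int32(153), np.int32(10872)), (np.int32(148), np.int32(201), np.int32(171), np.int32(199), np.int32(14149)), (np.int32(344), np.int32(219), np.int32(37), np.int32(31), np.int32(276)), (np.int32(449), np.int32(245), np.int32(39), np.int32(26), np.int32(612)), (np.int32(313), np.int32(250), np.int32(79), np.int32(60), np.int32(1112)), (np.int32(303), np.int32(321), np.int32(30), np.int32(29), np.int32(668)), (np.int32(459), np.int32(320), np.int32(89), np.int32(80), np.int32(2884)), (np.int32(378), np.int32(324), np.int32(85), np.int32(76), np.int32(3814)), (np.int32(374), np.int32(344), np.int32(26), np.int32(16), np.int32(236)), (np.int32(366), np.int32(386), np.int32(22), np.int32(14), np.int32(151))]
4 x [-0.0215, 0.0229, 0.0002] [0.002, -0.124, 0.002]
```

```bash
python3 - <<'E'
from h import *
im=np.load("t3.npy",allow_pickle=True).item()
for uv in [(222,101),(210.5,191)]: print(onz(im,uv,130).round(0))
print(slot(85),slot(-85))
a=plan([560,100,290],np.diag([-1,1,-1.])); plan([596,245,240],down(-103),13,frm=a)
E
```

```text
[666. 167. 130.]
[481. 172. 130.]
[654.92544056 172.05943057] [485.07455944 164.94056943]
4 x [-0.0215, 0.0229, 0.0002] [0.002, -0.124, 0.002]
13 x [-0.0019, 0.0123, -0.0052] [0.12, 0.014, 0.014]
```

Two tops are measured at z 130 near their slots, so both stand. Going to the knocked one.

>>> play_rows(series=[[-0.0215, 0.0229, 0, 0.002, -0.124, 0.002, 0.07], [-0.0215, 0.0229, 0, 0.002, -0.124, 0.002, 0.07], [-0.0215, 0.0229, 0, 0.002, -0.124, 0.002, 0.07], [-0.0215, 0.0229, 0, 0.002, -0.124, 0.002, 0.07], [-0.0019, 0.0123, -0.0052, 0.12, 0.014, 0.014, 0.07], [-0.0019, 0.0123, -0.0052, 0.12, 0.014, 0.014, 0.07], [-0.0019, 0.0123, -0.0052, 0.12, 0.014, 0.014, 0.07], [-0.0019, 0.0123, -0.0052, 0.12, 0.014, 0.014, 0.07], [-0.0019, 0.0123, -0.0052, 0.12, 0.014, 0.014, 0.07], [-0.0019, 0.0123, -0.0052, 0.12, 0.014, 0.014, 0.07]])

```text
clock: 45.25
position: [581.0, 177.8, 288.8]
ee_rot: [0.046, 0.929, -0.361, -0.062]
contact_force: [0.1, -0.2, -1.2]
gripper_width: 70.0
```

>>> play_rows(series=[[-0.0019, 0.0123, -0.0052, 0.12, 0.014, 0.014, 0.07], [-0.0019, 0.0123, -0.0052, 0.12, 0.014, 0.014, 0.07], [-0.0019, 0.0123, -0.0052, 0.12, 0.014, 0.014, 0.07], [-0.0019, 0.0123, -0.0052, 0.12, 0.014, 0.014, 0.07], [-0.0019, 0.0123, -0.0052, 0.12, 0.014, 0.014, 0.07], [-0.0019, 0.0123, -0.0052, 0.12, 0.014, 0.014, 0.07], [-0.0019, 0.0123, -0.0052, 0.12, 0.014, 0.014, 0.07], [0, 0, 0, 0, 0, 0, 0.07]])

```text
clock: 46.05
position: [601.9, 249.9, 232.0]
ee_rot: [-0.088, -0.681, 0.718, 0.111]
contact_force: [-0.6, -0.8, -1.5]
gripper_width: 70.2
```

```bash
python3 - <<'E'
from h import *
show(); im=get_image("wrist"); save(im,"w8"); np.save("w8.npy",im)
plan([596,245,200],down(-103))
E
```

```text
46.05 [601.9 249.9 232. ] F [-0.63 -0.77 -1.46] M [ 0.087 -0.045  0.015] w 70.2 j [ 0.65  0.46  0.12  0.02 -1.29 -0.94]
1 x [0.0041, 0.0338, 0.0038] [-0.053, -0.057, 0.025]
```

View pics/w8.png

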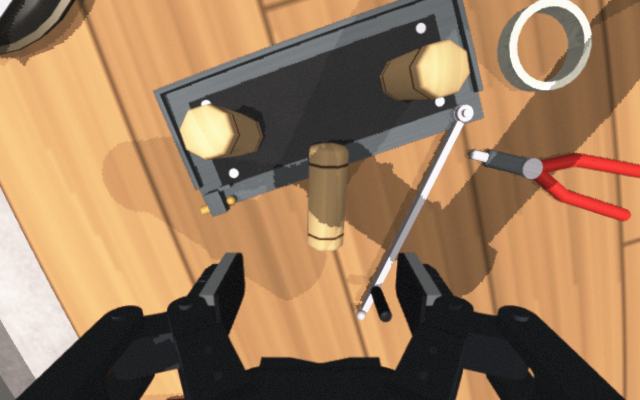

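The dolly lies at (329,143)–(324,250) with its inner end on the plate edge. The bar is at right, running (463,114)–(361,316), and leaves enough room.

```bash
python3 - <<'E'
from h import *
im=np.load("w8.npy",allow_pickle=True).item()
for uv,z in [((329,143),34),((324,250),24),((308,197),28),((346,197),28),((376,287),80),((463,114),22),((361,316),20)]: print(onz(im,uv,z).round(1))
E
```

```text
[574.8 210.7  34. ]
[613.5 326.9  24. ]
[612.7 260.7  28. ]
[572.8 272.7  28. ]
[570.1 358.3  80. ]
[427.5 222.   22. ]
[594.2 425.9  20. ]
```

```bash
python3 - <<'E'
from h import *
plan([592.5,269,52],down(-108.4),6)
E
```

```text
6 x [0.0021, 0.0302, -0.0037] [-0.009, 0.006, 0.004]
```

>>> play_rows(series=[[0.0021, 0.0302, -0.0037, -0.009, 0.006, 0.004, 0.07], [0.0021, 0.0302, -0.0037, -0.009, 0.006, 0.004, 0.07], [0.0021, 0.0302, -0.0037, -0.009, 0.006, 0.004, 0.07], [0.0021, 0.0302, -0.0037, -0.009, 0.006, 0.004, 0.07], [0.0021, 0.0302, -0.0037, -0.009, 0.006, 0.004, 0.07], [0.0021, 0.0302, -0.0037, -0.009, 0.006, 0.004, 0.07], [0, 0, 0, 0, 0, 0, 0.07], [0, 0, 0, 0, 0, 0, 0.07]])

```text
clock: 46.9
position: [597.4, 266.4, 55.4]
ee_rot: [0.127, 0.703, -0.69, -0.119]
contact_force: [0.3, 1.1, 0.6]
gripper_width: 70.3
```

```bash
python3 - <<'E'
from h import *
show(); plan([593.5,268,12],down(-108.4),3)
E
```

```text
46.9 [597.4 266.4  55.4] F [0.29 1.06 0.64] M [ 0.011 -0.021  0.023] w 70.3 j [ 0.66  0.58 -0.14 -0.01 -0.83 -1.01]
3 x [0.0015, 0.0144, 0.0001] [0.007, -0.009, -0.003]
```

>>> play_rows(series=[[0.002, 0.0144, 0, 0.007, -0.009, -0.003, 0.07], [0.002, 0.0144, 0, 0.007, -0.009, -0.003, 0.07], [0.002, 0.013, 0, 0.007, -0.009, -0.003, 0.07], [0, 0, 0, 0, 0, 0, 0.03], [0, 0, 0, 0, 0, 0, 0.03], [0, 0, 0, 0, 0, 0, 0.03], [0, 0, 0, 0, 0, 0, 0.03], [0, 0, 0, 0, 0, 0, 0.03], [0, 0, 0, 0, 0, 0, 0.03], [0, 0, 0, 0, 0, 0, 0.03]])

```text
clock: 47.9
position: [595.0, 270.1, 16.1]
ee_rot: [0.115, 0.7, -0.696, -0.112]
contact_force: [-0.1, -0.1, -1.2]
gripper_width: 39.1
```

>>> play_rows(series=[[0, -0.015, 0, 0, 0, 0, 0.03], [0, -0.02, 0, 0, 0, 0, 0.03], [0, -0.01, 0, 0, 0, 0, 0.03], [0, 0, 0, 0, 0, 0, 0.03], [0, 0, 0, 0, 0, 0, 0.03], [0, 0, 0, 0, 0, 0, 0.03], [0, 0, 0, 0, 0, 0, 0.03]])

```text
clock: 48.6
position: [592.2, 268.7, 61.3]
ee_rot: [0.114, 0.699, -0.697, -0.114]
contact_force: [0.4, -0.3, -3.4]
gripper_width: 38.6
```

```bash
python3 - <<'E'
from h import *
for i in range(5): show(); get_image("top")
E
```

```text
48.6 [592.2 268.7  61.3] F [ 0.42 -0.28 -3.45] M [ 0.086 -0.053 -0.015] w 38.6 j [ 0.67  0.58 -0.13 -0.   -0.86 -1.  ]
48.65 [592.2 268.6  61.2] F [ 0.5  -0.2  -3.96] M [ 0.005  0.009 -0.018] w 38.7 j [ 0.67  0.58 -0.13 -0.   -0.86 -1.  ]
48.7 [592.2 268.6  61.2] F [-0.65 -0.3  -3.12] M [ 0.062 -0.041 -0.051] w 38.7 j [ 0.67  0.58 -0.13 -0.   -0.86 -1.  ]
48.75 [592.3 268.7  61.4] F [ 0.01  0.37 -3.18] M [0.087 0.001 0.01 ] w 39.2 j [ 0.67  0.58 -0.13 -0.   -0.86 -1.  ]
48.8 [592.5 268.8  61.5] F [-0.13  0.59 -3.86] M [ 0.063 -0.056 -0.029] w 38.7 j [ 0.67  0.58 -0.13 -0.   -0.86 -1.  ]
```

Mx is about +0.06, so the heavy end is the rack-side one. Setting it down and regrasping 30 mm outward.

>>> play_rows(series=[[0, 0.02, 0, 0, 0, 0, 0.03], [0, 0.02, 0, 0, 0, 0, 0.03], [0, 0.005, 0, 0, 0, 0, 0.03], [0, 0, 0, 0, 0, 0, 0.03], [0, 0, 0, 0, 0, 0, 0.07], [0, 0, 0, 0, 0, 0, 0.07], [0, 0, 0, 0, 0, 0, 0.07], [0, 0, 0, 0, 0, 0, 0.07], [0, 0, 0, 0, 0, 0, 0.07]])

```text
clock: 49.75
position: [597.8, 272.0, 23.1]
ee_rot: [0.117, 0.702, -0.694, -0.109]
contact_force: [0.2, 0.1, 1.1]
gripper_width: 70.1
```

>>> play_rows(series=[[0, 0.003, -0.015, 0, 0, 0, 0.07], [0, 0.003, -0.015, 0, 0, 0, 0.07], [0, 0, 0, 0, 0, 0, 0.07]])

```text
clock: 50.05
position: [609.0, 303.2, 18.3]
ee_rot: [0.118, 0.703, -0.693, -0.108]
contact_force: [-0.7, -0.7, -1.2]
gripper_width: 70.2
```

```bash
python3 - <<'E'
from h import *
show();plan([603,297,10],down(-108.4),1)
E
```

```text
50.05 [609.  303.2  18.3] F [-0.71 -0.66 -1.17] M [-0.022  0.015 -0.047] w 70.2 j [ 0.7   0.66 -0.09  0.   -0.8  -1.02]
1 x [0.0038, 0.0082, 0.0079] [0.015, -0.0, -0.012]
```

>>> play_rows(series=[[0.004, 0.009, 0.005, 0.012, 0, -0.012, 0.07], [0, 0, 0, 0, 0, 0, 0.03], [0, 0, 0, 0, 0, 0, 0.03], [0, 0, 0, 0, 0, 0, 0.03], [0, 0, 0, 0, 0, 0, 0.03], [0, 0, 0, 0, 0, 0, 0.03], [0, 0, 0, 0, 0, 0, 0.03], [0, -0.015, 0, 0, 0, 0, 0.03], [0, -0.025, 0, 0, 0, 0, 0.03], [0, 0, 0, 0, 0, 0, 0.03]])

```text
clock: 51.05
position: [601.3, 298.6, 47.2]
ee_rot: [-0.111, -0.697, 0.698, 0.116]
contact_force: [1.0, 1.6, -3.4]
gripper_width: 38.8
```

```bash
python3 - <<'E'
from h import *
for i in range(3): show(); im=get_image("top")
s=read_state(); R0=R.from_quat(s["ee_rot"]).as_matrix()
p=s["position"]+[0,0,260]
a=plan(p,R0); p2=np.array([585,60,300.]); b=plan(p2,R0,frm=a); plan(p2,np.diag([-1,1,-1.]),frm=b)
E
```

```text
51.05 [601.3 298.6  47.2] F [ 1.01  1.56 -3.45] M [ 0.334 -0.243 -0.016] w 38.8 j [ 0.7   0.63 -0.07 -0.01 -0.88 -1.02]
51.1 [599.8 297.7  44.9] F [-1.15 -0.1  -4.97] M [ 0.21  -0.073 -0.017] w 39.1 j [ 0.7   0.63 -0.08 -0.01 -0.87 -1.02]
51.15 [598.8 297.2  43.4] F [ 0.58 -0.66 -4.44] M [ 0.135 -0.051 -0.034] w 39.1 j [ 0.7   0.63 -0.08 -0.01 -0.87 -1.02]
6 x [0.0005, -0.0433, 0.0004] [0.0, 0.0, 0.0]
6 x [-0.0105, 0.0006, 0.0381] [0.0, 0.0, 0.0]
12 x [0.0, 0.0, 0.0] [-0.13, -0.022, -0.02]
```

>>> play_rows(series=[[0, -0.0433, 0, 0, 0, 0, 0.03], [0, -0.0433, 0, 0, 0, 0, 0.03], [0, -0.0433, 0, 0, 0, 0, 0.03], [0, -0.0433, 0, 0, 0, 0, 0.03], [0, -0.0433, 0, 0, 0, 0, 0.03], [0, -0.0433, 0, 0, 0, 0, 0.03], [-0.0105, 0, 0.0381, 0, 0, 0, 0.03], [-0.0105, 0, 0.0381, 0, 0, 0, 0.03], [-0.0105, 0, 0.0381, 0, 0, 0, 0.03], [-0.0105, 0, 0.0381, 0, 0, 0, 0.03]])

```text
clock: 52.2
position: [588.9, 139.2, 294.7]
ee_rot: [-0.098, -0.689, 0.707, 0.127]
contact_force: [1.1, -0.6, -3.2]
gripper_width: 38.8
```

>>> play_rows(series=[[-0.0105, 0, 0.0381, 0, 0, 0, 0.03], [-0.0105, 0, 0.0381, 0, 0, 0, 0.03], [0, 0, 0, -0.13, -0.022, -0.02, 0.03], [0, 0, 0, -0.13, -0.022, -0.02, 0.03], [0, 0, 0, -0.13, -0.022, -0.02, 0.03], [0, 0, 0, -0.13, -0.022, -0.02, 0.03], [0, 0, 0, -0.13, -0.022, -0.02, 0.03], [0, 0, 0, -0.13, -0.022, -0.02, 0.03], [0, 0, 0, -0.13, -0.022, -0.02, 0.03], [0, 0, 0, -0.13, -0.022, -0.02, 0.03]])

```text
clock: 53.2
position: [576.7, 53.2, 284.3]
ee_rot: [0.031, 0.966, -0.25, -0.064]
contact_force: [-0.9, -0.1, -5.4]
gripper_width: 39.2
```

```bash
python3 - <<'E'
from h import *
show(); plan(np.array([585,60,290.]),np.diag([-1,1,-1.]))
E
```

```text
53.2 [576.7  53.2 284.3] F [-0.9  -0.09 -5.4 ] M [-2.655  0.12   0.046] w 39.2 j [-0.21  0.42  0.14 -1.03 -1.59  0.2 ]
4 x [-0.0019, 0.0012, -0.0021] [-0.127, -0.032, -0.016]
```

>>> play_rows(series=[[-0.002, 0.0012, -0.002, -0.127, -0.032, -0.016, 0.03], [-0.002, 0.0012, -0.002, -0.127, -0.032, -0.016, 0.03], [-0.002, 0.0012, -0.002, -0.127, -0.032, -0.016, 0.03], [-0.002, 0.0012, -0.002, -0.127, -0.032, -0.016, 0.03], [0, 0, 0, 0, 0, 0, 0.03]])

```text
clock: 53.7
position: [584.4, 53.2, 277.9]
ee_rot: [0.004, 1.0, 0.009, -0.009]
contact_force: [-1.1, -0.5, -4.0]
gripper_width: 38.9
```

```bash
python3 - <<'E'
from h import *
show(); plan([571,187,210],np.diag([-1,1,-1.]))
sc=get_image("scene"); st=read_state(); p=st["position"]; R0=R.from_quat(st["ee_rot"]).as_matrix(); g=p-19*R0[:,1]
def proj(X):
    Rc=R.from_quat(sc["orientation"]); r=Rc.inv(); t=-r.apply(sc["origin"])
    return cv2.projectPoints(np.array([X],float),r.as_rotvec(),t,sc["intrinsics"],np.array(sc["D"]))[0].reshape(2)
print("grasp px",proj(g),"up",proj(g+[0,0,30]),"down",proj(g-[0,0,90]))
for a in (-8,-4,0,4,8):
    t=np.radians(a); print(a,proj(g+90*np.array([0,np.sin(t),-np.cos(t)])).round(0))
c=proj(g-[0,0,40]).astype(int); x0,y0=c[0]-80,c[1]-75
cv2.imwrite("pics/s8.png",cv2.resize(sc["color"][y0:y0+150,x0:x0+160,::-1],(640,600))); print(x0,y0)
E
```

```text
53.7 [584.4  53.2 277.9] F [-1.07 -0.55 -3.97] M [-3.219  0.058  0.174] w 38.9 j [-0.36  0.64  0.14 -1.41 -1.89  0.51]
4 x [0.0033, 0.0332, 0.0174] [0.004, -0.004, -0.002]
grasp px [303.39963172 167.88563682] up [302.37311427 150.17420104] down [306.02359567 213.26603073]
-8 [301. 208.]
-4 [304. 211.]
0 [306. 213.]
4 [309. 216.]
8 [311. 218.]
224 114
```

View pics/s8.png

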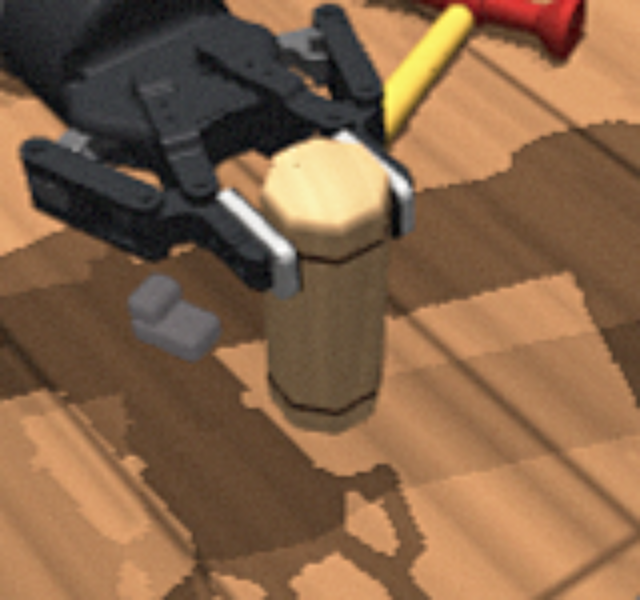

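The crop shows the dolly leaning about 5° in the grip, with the bottom towards the hand, as expected from how it lay. I'll compensate by 4°.

```bash
cat >> h.py <<'E'
RT=R.from_euler('x',4,degrees=True).as_matrix()@np.diag([-1,1,-1.])
E
python3 - <<'E'
from h import *
plan([571,187,205],RT,5)
E
```

```text
5 x [0.0026, 0.0262, 0.0159] [-0.011, -0.003, -0.001]
```

>>> play_rows(series=[[0.0026, 0.0262, 0.013, -0.011, -0.003, 0, 0.03], [0.0026, 0.0262, 0.013, -0.011, -0.003, 0, 0.03], [0.0026, 0.0262, 0.013, -0.011, -0.003, 0, 0.03], [0.0026, 0.0262, 0.013, -0.011, -0.003, 0, 0.03], [0.0026, 0.0262, 0.013, -0.011, -0.003, 0, 0.03], [0, 0, 0, 0, 0, 0, 0.03], [0, 0, 0, 0, 0, 0, 0.03]])

```text
clock: 54.45
position: [571.5, 190.4, 219.2]
ee_rot: [0.0, 1.0, 0.017, 0.008]
contact_force: [0.1, 0.9, -4.2]
gripper_width: 39.0
```

```bash
python3 - <<'E'
from h import *
show(); plan([571,187,118],RT,4)
E
```

```text
54.45 [571.5 190.4 219.2] F [ 0.08  0.89 -4.19] M [-3.011  0.016 -0.061] w 39.0 j [-0.16  0.68 -0.   -1.49 -1.72  0.7 ]
4 x [0.0004, -0.002, 0.0252] [-0.009, 0.004, 0.0]
```

>>> play_rows(series=[[0.001, -0.001, 0.0252, -0.009, 0.004, 0, 0.03], [0.001, -0.001, 0.0252, -0.009, 0.004, 0, 0.03], [0.001, -0.001, 0.0252, -0.009, 0.004, 0, 0.03], [0.001, -0.001, 0.0252, -0.009, 0.004, 0, 0.03], [0, 0, 0, 0, 0, 0, 0.03]])

```text
clock: 54.95
position: [572.9, 187.6, 122.0]
ee_rot: [-0.001, 1.0, 0.027, 0.011]
contact_force: [-1.3, 0.7, -3.8]
gripper_width: 38.9
```

```bash
python3 - <<'E'
from h import *
show(); plan([570,187,104],RT,2)
E
```

```text
54.95 [572.9 187.6 122. ] F [-1.31  0.71 -3.82] M [-3.016 -0.006  0.111] w 38.9 j [-0.16  0.86  0.   -1.48 -1.72  0.88]
2 x [0.0016, -0.0008, 0.0089] [-0.008, 0.011, 0.002]
```

>>> play_rows(series=[[0.002, 0, 0.008, -0.008, 0.01, 0, 0.03], [0.002, 0, 0.008, -0.008, 0.01, 0, 0.03], [0, 0, 0, 0, 0, 0, 0.03]])

```text
clock: 55.25
position: [571.0, 187.2, 108.9]
ee_rot: [-0.002, 0.999, 0.034, 0.004]
contact_force: [-0.7, 0.0, -3.2]
gripper_width: 38.8
```

```bash
python3 - <<'E'
from h import *
show(); get_image("top"); show()
E
```

```text
55.25 [571.  187.2 108.9] F [-0.69  0.04 -3.15] M [-3.063  0.039  0.024] w 38.8 j [-0.17  0.89  0.   -1.48 -1.73  0.9 ]
55.3 [571.4 187.2 109.6] F [-0.44 -0.25 -4.23] M [-3.009 -0.015  0.005] w 38.8 j [-0.17  0.89  0.   -1.48 -1.73  0.9 ]
```

>>> play_rows(series=[[0, 0, 0.005, 0, 0, 0, 0.03], [0, 0, 0.004, 0, 0, 0, 0.03], [0, 0, 0.002, 0, 0, 0, 0.03]])

```text
clock: 55.6
position: [571.4, 187.6, 104.7]
ee_rot: [-0.004, 0.999, 0.038, 0.009]
contact_force: [-1.9, -3.0, 3.5]
gripper_width: 38.8
```

```bash
python3 - <<'E'
from h import *
show(); get_image("top"); show()
E
```

```text
55.6 [571.4 187.6 104.7] F [-1.87 -2.98  3.5 ] M [-1.155  0.174  0.428] w 38.8 j [-0.16  0.9   0.01 -1.48 -1.74  0.91]
55.65 [571.4 187.6 104.6] F [-2.35 -2.21  5.64] M [-0.6    0.088  0.415] w 39.0 j [-0.16  0.9   0.01 -1.48 -1.74  0.91]
```

>>> play_rows(series=[[0, 0, 0, 0, 0, 0, 0.046], [0, 0, 0, 0, 0, 0, 0.052], [0, 0, 0, 0, 0, 0, 0.062], [0, 0, 0, 0, 0, 0, 0.062], [0, 0, 0, 0, 0, 0, 0.062], [0, 0, 0, 0, 0, 0, 0.062], [0, -0.015, -0.002, 0, 0, 0, 0.062], [0, -0.03, -0.003, 0, 0, 0, 0.062], [0, -0.03, -0.01, 0, 0, 0, 0.062], [0, -0.03, -0.03, 0, 0, 0, 0.062]])

```text
clock: 56.65
position: [570.0, 78.9, 139.4]
ee_rot: [-0.006, 0.999, 0.039, 0.006]
contact_force: [1.2, 0.2, 0.5]
gripper_width: 62.2
```

>>> play_rows(series=[[0, -0.03, -0.045, 0, 0, 0, 0.062], [0, -0.03, -0.045, 0, 0, 0, 0.062], [0, -0.03, -0.045, 0, 0, 0, 0.062], [0, 0, 0, 0, 0, 0, 0.062], [0, 0, 0, 0, 0, 0, 0.062]])

```text
clock: 57.15
position: [569.0, -25.5, 262.4]
ee_rot: [-0.003, 0.999, 0.035, 0.008]
contact_force: [-0.1, 0.3, -0.0]
gripper_width: 61.7
```

```bash
cat >> h.py <<'E'
def tops(im):
    hsv=cv2.cvtColor(im["color"],cv2.COLOR_RGB2HSV); m=((hsv[:,:,2]>165)&(hsv[:,:,1]>50)&(hsv[:,:,1]<150)).astype(np.uint8)
    n,l,s,c=cv2.connectedComponentsWithStats(m)
    for x,ce in zip(s[1:],c[1:]):
        if x[4]>100 and 150<ce[0]<265 and 80<ce[1]<240: print("blob",x.tolist(),onz(im,ce,130).round(0))
E
python3 - <<'E'
from h import *
show(); im=get_image("top"); tops(im); save(im,"t9"); np.save("t9.npy",im)
c=im["color"].astype(int); m=((c.max(2)<45)).astype(np.uint8); n,l,s,ce=cv2.connectedComponentsWithStats(m)
print([(x.tolist(),y.round(1).tolist()) for x,y in zip(s[1:],ce[1:]) if 15<x[4]<400 and 95<y[0]<200 and 100<y[1]<235])
E
```

```text
57.15 [569.  -25.5 262.4] F [-0.13  0.3  -0.03] M [-2.072e+00 -1.000e-03  3.000e-03] w 61.7 j [-0.47  0.71  0.19 -1.38 -2.01  0.57]
blob [213, 93, 18, 17, 240] [666. 168. 130.]
blob [204, 138, 19, 18, 265] [570. 176. 130.]
blob [201, 182, 19, 18, 272] [482. 174. 130.]
[([112, 148, 15, 13, 96], [119.0, 154.2])]
```

All three tops are at z 130 over the slots, and the handle is still near pixel (116,150). Next I'll push the keeper shut from outside with closed fingers at z about 58, so the gripper body stays above the dolly tops.

```bash
cat >> h.py <<'E'
H=np.array([427.8,220.8])
def kp(phi,off,z,r=225): # phi deg, world bar angle
    a=np.radians(phi); p=H+r*np.array([np.cos(a),np.sin(a)])+off*np.array([-np.sin(a),np.cos(a)])
    return np.array([p[0],p[1],z]),down(phi-90)
E
python3 - <<'E'
from h import *
im=np.load("t9.npy",allow_pickle=True).item()
for uv in [(114,149),(117,151)]: 
    p=onz(im,uv,78); print(p.round(0), np.degrees(np.arctan2(*(p[:2]-H)[::-1])),np.linalg.norm(p[:2]-H))
p,Rt=kp(50,60,230); print(p)
m=np.array([530,130,300.]); a=plan(m,down(-70),16); plan(p,Rt,frm=a)
E
```

```text
[574. 395.  78.] 50.004861886675265 227.94489002080837
[570. 388.  78.] 49.65268423426183 219.9559930129441
[526.46454559 431.72725628 230.        ]
16 x [0.0005, 0.0069, -0.0093] [0.101, -0.016, -0.018]
7 x [-0.0232, 0.01, -0.0369] [0.0, -0.075, 0.0]
```

>>> play_rows(series=[[0, -0.005, -0.03, 0, 0, 0, 0], [0.0005, 0.0069, -0.0093, 0.101, -0.016, -0.018, 0], [0.0005, 0.0069, -0.0093, 0.101, -0.016, -0.018, 0], [0.0005, 0.0069, -0.0093, 0.101, -0.016, -0.018, 0], [0.0005, 0.0069, -0.0093, 0.101, -0.016, -0.018, 0], [0.0005, 0.0069, -0.0093, 0.101, -0.016, -0.018, 0], [0.0005, 0.0069, -0.0093, 0.101, -0.016, -0.018, 0], [0.0005, 0.0069, -0.0093, 0.101, -0.016, -0.018, 0], [0.0005, 0.0069, -0.0093, 0.101, -0.016, -0.018, 0]])

```text
clock: 58.1
position: [554.5, 41.8, 330.7]
ee_rot: [-0.077, 0.925, -0.368, 0.059]
contact_force: [0.6, 1.4, -0.9]
gripper_width: 0.2
```

>>> play_rows(series=[[0.0005, 0.0069, -0.0093, 0.101, -0.016, -0.018, 0], [0.0005, 0.0069, -0.0093, 0.101, -0.016, -0.018, 0], [0.0005, 0.0069, -0.0093, 0.101, -0.016, -0.018, 0], [0.0005, 0.0069, -0.0093, 0.101, -0.016, -0.018, 0], [0.0005, 0.0069, -0.0093, 0.101, -0.016, -0.018, 0], [0.0005, 0.0069, -0.0093, 0.101, -0.016, -0.018, 0], [0.0005, 0.0069, -0.0093, 0.101, -0.016, -0.018, 0], [0.0005, 0.0069, -0.0093, 0.101, -0.016, -0.018, 0]])

```text
clock: 58.9
position: [523.5, 134.3, 304.0]
ee_rot: [0.146, -0.679, 0.71, -0.118]
contact_force: [0.7, 0.4, -0.2]
gripper_width: -0.4
```

```bash
python3 - <<'E'
from h import *
show(); p,Rt=kp(50,60,230); plan(p,Rt,9)
E
```

```text
58.9 [523.5 134.3 304. ] F [ 0.65  0.36 -0.2 ] M [ 0.074 -0.056 -0.017] w -0.4 j [ 0.57  0.22 -0.06  0.03 -1.35 -0.2 ]
9 x [-0.0193, 0.0072, -0.0275] [-0.003, -0.055, 0.006]
```

>>> play_rows(series=[[-0.0193, 0.0072, -0.0275, -0.003, -0.055, 0.006, 0], [-0.0193, 0.0072, -0.0275, -0.003, -0.055, 0.006, 0], [-0.0193, 0.0072, -0.0275, -0.003, -0.055, 0.006, 0], [-0.0193, 0.0072, -0.0275, -0.003, -0.055, 0.006, 0], [-0.0193, 0.0072, -0.0275, -0.003, -0.055, 0.006, 0], [-0.0193, 0.0072, -0.0275, -0.003, -0.055, 0.006, 0], [-0.0193, 0.0072, -0.0275, -0.003, -0.055, 0.006, 0], [-0.0193, 0.0072, -0.0275, -0.003, -0.055, 0.006, 0], [-0.0193, 0.0072, -0.0275, -0.003, -0.055, 0.006, 0], [0, 0, 0, 0, 0, 0, 0]])

```text
clock: 59.9
position: [505.1, 448.0, 200.4]
ee_rot: [0.329, -0.63, 0.638, -0.298]
contact_force: [0.5, -1.5, -1.1]
gripper_width: -0.3
```

```bash
python3 - <<'E'
from h import *
show(); p,Rt=kp(50,55,58); a=plan(p,Rt,6); q,Rq=kp(50,24,58); plan(q,Rq,2,frm=a); 
k=kp(50,20,58); plan(*kp(8,20,58),20,frm=k)
E
```

```text
59.9 [505.1 448.  200.4] F [ 0.53 -1.45 -1.05] M [-0.05  -0.097 -0.068] w -0.3 j [ 0.96  0.51  0.14 -0.01 -1.24 -0.04]
6 x [-0.0007, 0.0237, 0.0054] [0.001, 0.007, 0.007]
2 x [-0.0, 0.0, 0.0155] [0.0, 0.0, 0.0]
20 x [-0.0006, 0.0, 0.0083] [0.0, 0.037, 0.0]
```

>>> play_rows(series=[[-0.0007, 0.0237, 0.0054, 0, 0.007, 0.007, 0], [-0.0007, 0.0237, 0.0054, 0, 0.007, 0.007, 0], [-0.0007, 0.0237, 0.0054, 0, 0.007, 0.007, 0], [-0.0007, 0.0237, 0.0054, 0, 0.007, 0.007, 0], [-0.0007, 0.0237, 0.0054, 0, 0.007, 0.007, 0], [-0.0007, 0.0237, 0.0054, 0, 0.007, 0.007, 0], [0, 0, 0, 0, 0, 0, 0], [0, 0, 0, 0, 0, 0, 0]])

```text
clock: 60.7
position: [522.7, 425.3, 42.4]
ee_rot: [0.311, -0.638, 0.641, -0.293]
contact_force: [0.5, 1.4, 1.2]
gripper_width: 0.1
```

```bash
python3 - <<'E'
from h import *
show(); plan(*kp(50,24,58),3); print(kp(50,0,58)[0])
E
```

```text
60.7 [522.7 425.3  42.4] F [0.51 1.36 1.19] M [ 0.104 -0.136 -0.061] w 0.1 j [ 0.92  0.65 -0.05 -0.01 -0.9  -0.03]
3 x [-0.0023, -0.0053, 0.0116] [0.002, 0.003, 0.008]
[572.42721218 393.1599997   58.        ]
```

>>> play_rows(series=[[-0.0023, -0.006, 0.0116, 0, 0.003, 0.005, 0], [-0.0023, -0.006, 0.0116, 0, 0.003, 0.005, 0], [-0.0023, -0.005, 0.0116, 0, 0.003, 0.005, 0], [-0.0006, 0, 0.0083, 0, 0.037, 0, 0], [-0.0006, 0, 0.0083, 0, 0.037, 0, 0], [-0.0006, 0, 0.0083, 0, 0.037, 0, 0], [-0.0006, 0, 0.0083, 0, 0.037, 0, 0]])

```text
clock: 61.4
position: [586.6, 386.9, 66.7]
ee_rot: [-0.248, 0.664, -0.661, 0.247]
contact_force: [-0.6, -0.2, -0.7]
gripper_width: 0.1
```

```bash
cat >> h.py <<'E'
def kst():
    show(); s=read_state(); p=s["position"][:2]-H; z=R.from_quat(s["ee_rot"]).as_matrix()[:,2]
    print("r",np.linalg.norm(p).round(0),"ang",np.degrees(np.arctan2(p[1],p[0])).round(1),"toolz yaw",np.degrees(np.arctan2(z[1],z[0])).round(1))
E
python3 - <<'E'
from h import *
kst(); im=get_image("top"); c=im["color"].astype(int); m=((c.max(2)<45)).astype(np.uint8); n,l,s,ce=cv2.connectedComponentsWithStats(m)
print([(x.tolist(),y.round(1).tolist()) for x,y in zip(s[1:],ce[1:]) if 15<x[4]<600 and 95<y[0]<215 and 80<y[1]<235])
plan(*kp(40,18,60),3)
E
```

```text
61.4 [586.6 386.9  66.7] F [-0.61 -0.19 -0.74] M [-0.015 -0.011  0.003] w 0.1 j [ 0.81  0.65  0.03 -0.01 -0.95 -0.09]
r 230.0 ang 46.3 toolz yaw -49.0
[([112, 149, 6, 8, 24], [114.2, 152.3])]
3 x [0.0012, 0.0022, 0.0019] [0.002, 0.005, -0.0]
```

```bash
cat >> h.py <<'E'
def bar(im):
    c=im["color"].astype(int); V,U=np.mgrid[70:240,100:215]; uv=np.stack([U.ravel(),V.ravel()],1)
    px=c[V.ravel(),U.ravel()]; ok=(px.min(1)>125)&(px.max(1)-px.min(1)<35); uv=uv[ok]
    P=np.array([onz(im,x,22)[:2] for x in uv])-H; r=np.linalg.norm(P,axis=1); a=np.degrees(np.arctan2(P[:,1],P[:,0]))
    k=(r>50)&(r<275)&(a>-10)&(a<80); h,e=np.histogram(a[k],np.arange(-10,81,3)); 
    print("bar angles",[(e[i]+1.5,int(h[i])) for i in np.argsort(-h)[:4]],"median",np.median(a[k]).round(1))
E
python3 - <<'E'
from h import *
im=np.load("t9.npy",allow_pickle=True).item(); bar(im)
bar(get_image("top"))
E
```

```text
bar angles [(np.float64(51.5), 170), (np.float64(48.5), 90), (np.float64(-2.5), 11), (np.float64(54.5), 6)] median 50.4
bar angles [(np.float64(39.5), 122), (np.float64(42.5), 87), (np.float64(-2.5), 11), (np.float64(36.5), 6)] median 40.6
```

The bar follows, from 50.4° to 40.6°. Continuing.

>>> play_rows(series=[[-0.0004, 0.0006, 0.0083, 0, 0.037, 0, 0], [-0.0004, 0.0006, 0.0083, 0, 0.037, 0, 0], [-0.0004, 0.0006, 0.0083, 0, 0.037, 0, 0], [-0.0004, 0.0006, 0.0083, 0, 0.037, 0, 0], [-0.0004, 0.0006, 0.0083, 0, 0.037, 0, 0], [-0.0004, 0.0006, 0.0083, 0, 0.037, 0, 0], [-0.0004, 0.0006, 0.0083, 0, 0.037, 0, 0], [-0.0004, 0.0006, 0.0083, 0, 0.037, 0, 0]])

```text
clock: 62.3
position: [627.9, 329.1, 60.1]
ee_rot: [-0.141, 0.695, -0.692, 0.138]
contact_force: [-1.0, 0.2, 0.6]
gripper_width: 0.0
```

```bash
python3 - <<'E'
from h import *
kst(); bar(get_image("top")); plan(*kp(10,18,60),7)
E
```

```text
62.3 [627.9 329.1  60.1] F [-0.98  0.23  0.58] M [ 0.01  -0.043  0.003] w 0.0 j [ 0.71  0.67  0.04 -0.01 -0.95 -0.31]
r 227.0 ang 28.4 toolz yaw -67.3
bar angles [(np.float64(24.5), 145), (np.float64(21.5), 67), (np.float64(27.5), 22), (np.float64(-2.5), 12)] median 23.7
7 x [-0.0003, -0.0, 0.0076] [0.001, 0.031, 0.001]
```

>>> play_rows(series=[[-0.0003, 0, 0.0076, 0, 0.031, 0, 0], [-0.0003, 0, 0.0076, 0, 0.031, 0, 0], [-0.0003, 0, 0.0076, 0, 0.031, 0, 0], [-0.0003, 0, 0.0076, 0, 0.031, 0, 0], [-0.0003, 0, 0.0076, 0, 0.031, 0, 0], [-0.0003, 0, 0.0076, 0, 0.031, 0, 0], [-0.0003, 0, 0.0076, 0, 0.031, 0, 0], [-0.0003, 0, 0.004, 0, 0.02, 0, 0]])

```text
clock: 63.15
position: [648.1, 268.9, 59.9]
ee_rot: [-0.05, 0.706, -0.704, 0.046]
contact_force: [0.3, 0.2, 0.9]
gripper_width: -0.0
```

```bash
python3 - <<'E'
from h import *
kst(); im=get_image("top"); bar(im); tops(im); plan(*kp(3,18,60),4)
E
```

```text
63.15 [648.1 268.9  59.9] F [0.27 0.23 0.94] M [ 0.001  0.013 -0.035] w -0.0 j [ 0.62  0.66  0.02 -0.01 -0.94 -0.48]
r 225.0 ang 12.3 toolz yaw -82.2
bar angles [(np.float64(9.5), 91), (np.float64(6.5), 91), (np.float64(-2.5), 12), (np.float64(3.5), 6)] median 7.9
blob [212, 93, 20, 17, 267] [666. 169. 130.]
blob [204, 138, 19, 18, 282] [570. 176. 130.]
blob [200, 181, 20, 19, 282] [482. 174. 130.]
blob [154, 190, 39, 13, 143] [468. 244. 130.]
4 x [-0.0004, -0.0, 0.0045] [0.001, 0.021, 0.001]
```

>>> play_rows(series=[[-0.0003, 0, 0.005, 0, 0.02, 0, 0], [-0.0003, 0, 0.005, 0, 0.02, 0, 0], [-0.0002, 0, 0.005, 0, 0.02, 0, 0], [0, 0, 0.005, 0, 0.02, 0, 0]])

```text
clock: 63.6
position: [651.1, 252.1, 60.0]
ee_rot: [-0.018, 0.71, -0.704, 0.017]
contact_force: [0.4, 1.5, -0.4]
gripper_width: -0.3
```

```bash
python3 - <<'E'
from h import *
kst(); im=get_image("top"); bar(im); plan(*kp(2.4,18,60),2)
E
```

```text
63.6 [651.1 252.1  60. ] F [ 0.35  1.46 -0.36] M [ 0.231 -0.09  -0.004] w -0.3 j [ 0.6   0.65  0.01 -0.01 -0.93 -0.54]
r 225.0 ang 8.0 toolz yaw -87.1
bar angles [(np.float64(3.5), 133), (np.float64(6.5), 44), (np.float64(0.5), 15), (np.float64(-2.5), 11)] median 3.7
2 x [-0.0004, -0.0, 0.0013] [0.004, 0.004, 0.001]
```

>>> play_rows(series=[[0, 0, 0.005, 0, 0, 0, 0], [0, 0, 0.005, 0, 0, 0, 0]])

```text
clock: 63.85
position: [651.3, 249.0, 60.2]
ee_rot: [-0.016, 0.715, -0.699, 0.018]
contact_force: [-6.3, 19.6, -0.6]
gripper_width: -0.3
```

```bash
python3 - <<'E'
from h import *
kst(); im=get_image("top"); bar(im); show()
E
```

```text
63.85 [651.3 249.   60.2] F [-6.33 19.55 -0.6 ] M [ 5.395  1.697 -0.013] w -0.3 j [ 0.59  0.64  0.   -0.02 -0.92 -0.53]
r 225.0 ang 7.2 toolz yaw -87.2
bar angles [(np.float64(3.5), 125), (np.float64(0.5), 37), (np.float64(6.5), 24), (np.float64(-2.5), 11)] median 2.9
63.9 [651.2 249.2  60.3] F [-3.95 15.65 -1.81] M [4.299 1.135 0.021] w -0.1 j [ 0.59  0.64  0.   -0.02 -0.92 -0.53]
```

>>> play_rows(series=[[0, 0, 0.006, 0, 0, 0, 0]])

```text
clock: 64.0
position: [651.3, 249.2, 60.3]
ee_rot: [-0.015, 0.718, -0.696, 0.02]
contact_force: [-5.4, 17.6, -1.7]
gripper_width: -0.1
```

```bash
python3 - <<'E'
from h import *
kst(); im=get_image("top"); bar(im)
E
```

```text
64.0 [651.3 249.2  60.3] F [-5.38 17.65 -1.73] M [5.019 1.466 0.055] w -0.1 j [ 0.59  0.64  0.   -0.03 -0.91 -0.52]
r 225.0 ang 7.2 toolz yaw -87.1
bar angles [(np.float64(3.5), 122), (np.float64(0.5), 37), (np.float64(6.5), 24), (np.float64(-2.5), 11)] median 2.9
```

It's at a hard stop: 18 N with no more motion, and the plunger needs only about 5 N. Backing off.

>>> play_rows(series=[[0, 0, -0.015, 0, 0, 0, 0], [0, 0, -0.03, 0, 0, 0, 0], [0, 0, -0.04, 0, 0, 0, 0], [0, -0.03, -0.03, 0, 0, 0, 0], [0, -0.045, -0.02, 0, 0, 0, 0], [0, -0.045, 0, 0, 0, 0, 0], [0, -0.045, 0, 0, 0, 0, 0], [0, 0, 0, 0, 0, 0, 0], [0, 0, 0, 0, 0, 0, 0]])

```text
clock: 64.95
position: [642.5, 382.5, 232.7]
ee_rot: [-0.018, 0.713, -0.701, 0.018]
contact_force: [0.1, -0.2, -1.5]
gripper_width: 0.1
```

```bash
python3 - <<'E'
from h import *
show(); im=get_image("top"); bar(im); tops(im); save(im,"end_t"); sc=get_image("scene"); save(sc,"end_s")
t0=np.load("top0.npy",allow_pickle=True).item()
# bystanders: change vs first picture
for n,(x0,y0,x1,y1) in dict(heel=(380,175,412,200),hammer=(395,220,500,370)).items():
    d=np.abs(im["color"][y0:y1,x0:x1].astype(int)-t0["color"][y0:y1,x0:x1]).max(2); print(n,(d>60).mean().round(3))
c=im["color"].astype(int); m=(c.max(2)<45).astype(np.uint8); n,l,s,ce=cv2.connectedComponentsWithStats(m)
for x,y in zip(s[1:],ce[1:]):
    if 15<x[4]<500 and 150<y[0]<215 and 80<y[1]<160: print(x.tolist(),onz(im,y,55).round(0))
print(kp(2.4,0,60)[0])
E
```

```text
64.95 [642.5 382.5 232.7] F [ 0.08 -0.21 -1.46] M [-0.062  0.052 -0.009] w 0.1 j [ 0.75  0.6   0.37 -0.01 -1.33 -0.69]
bar angles [(np.float64(3.5), 234), (np.float64(0.5), 34), (np.float64(6.5), 26), (np.float64(-2.5), 11)] median 3.1
blob [212, 93, 20, 17, 265] [666. 169. 130.]
blob [204, 138, 19, 18, 276] [570. 176. 130.]
blob [201, 181, 19, 19, 276] [483. 173. 130.]
heel 0.0
hammer 0.0
[198, 97, 12, 8, 23] [695. 224.  55.]
[193, 114, 13, 18, 88] [651. 230.  55.]
[652.60263677 230.22202209  60.        ]
```

The handle is at (651,230), against a predicted shut position of (653,230). All three tops are steady and the bystanders are unchanged. Handing in.

```bash
python3 -c "
from h import *
print(job_done()); show()"
```

```text
the job is handed in; nothing more can be done
None
the job is handed in; nothing more can be done
```

The job is done and handed in after about 65 s of robot time: all three dollies found on the bench stand on their heavy ends in the rack, and the keeper bar is pushed shut.

- **Finding the heavy ends:** I lifted each dolly at its middle and read the wrist moment, about 0.06–0.11 Nm. I then gripped it 30 mm towards the light end, where a larger moment of about 0.2 Nm the same way confirmed it.
- **The knocked dolly:** after it had been placed, the middle dolly was found lying half out of the rack on the keeper side. I picked it up, felt it again and stood it back in the middle slot. It leaned about 5° in the grip, so I corrected for that by 4° before setting it down.
- **Dollies at the end:** all three tops measured at standing height and did not move between checks. They sat up to about 11 mm from the slot centres along the rack and up to about 8 mm across it, within what is allowed.
- **Keeper bar:** it stopped hard at about 18 N, well past the 5 N needed for the detent, and stayed put when I backed off. The handle measured (651, 230) mm against a predicted shut position of (653, 230) mm. The bar read 3.1° against a rack angle estimated at 2.4°, which is within measurement error. I could not observe the click itself.
- **Other tools:** the heel dolly and the hammer are unchanged from the first picture.

My picture viewings ran out before the keeper was shut, so these last checks were measured from the camera images by code, not viewed.

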